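# Nest the washed beakers and clip the tag on their holder

## Task

Put the washed set of beakers away: nest every loose aluminium beaker in size order, upright and fully home, inside the large one fixed on the white holder. When they are all in, and with the holder's folded ring bracket swung fully out, push the green tag's snap hook onto the bracket's outer upright rod until the gate snaps shut behind it, and leave the tag hanging there. Leave the swab carton, spray bottle, timer and green rack where they are.

Things in the scene. Friction and masses are not known exactly. Their poses are not given: they have to be found in the camera images.
- holder: fixed white board 150 x 150 x 12 mm carrying the largest aluminium beaker (see nest_floor), an upright grey panel (x -67 to 67, y 46 to 54 mm, top 140 mm above the worktop) and, on the panel's +y face, the fold-out ring bracket. Origin: centre of the board's underside; z up
- nest_floor (a point): centre of the inner floor of the largest beaker, which is fixed on the board at holder x 0, y -20 mm: outside 76 mm, bore 72 mm, this floor 15 mm and its rim 62 mm above the worktop; axes as holder
- bracket (a joint): fold-out bracket, a flat loop of 8 mm steel rod on an upright hinge: lower bar 122 mm, upper bar 176 mm above the worktop (centres; the upper stands free above the panel), joined by two upright rods 51 and 95 mm from the hinge. 0: folded along the panel to holder -x (starts at 0 to 0.15); grows outward; 1.571: fully out at its stop, to holder +y. Stiff (0.22 N m), stays where left
- bracket_hinge (a point): on the bracket's upright hinge axis (holder x 45, y 64 mm) at the upper bar's height, 176 mm; axes as holder, does not turn with the bracket
- ring_rod (a point): middle of the bracket's upright outer rod (8 mm thick, between the two bars), 149 mm above the worktop; with the bracket fully out it is at holder x 45, y 159 mm; the frame turns with the bracket, its -x pointing from hinge to rod
- ring_bar (a point): on the lower bar midway between the two upright rods (22 mm from each), 122 mm above the worktop; the ring that the hook shall hang in; axes as ring_rod
- tag: green tag: grip block 56 x 26 x 28 mm (x, y, z) with a flat steel snap hook on its +x end, 90 g, lying level on the worktop. Origin: centre of the block's underside. Hook of 8 mm rod, centre line at z 8 mm: two prongs along x, 24 mm clear between them (y -12 to 12), bow at the back (inner face x 38 mm), ends at x 92 mm; the mouth faces +x
- hook_eye (a point): inside the tag's hook: tag x 60, y 0, z 8 mm; axes as tag
- gate (a joint): sprung brass gate (5 mm rod, 28 mm long) across the hook's mouth, hinged on the -y prong at tag x 84, y -12.5 mm; shut (0) it slants inward to the +y prong at x 66, y 9.5 mm. Opens only inward, to 0.9 rad, and springs back. A rod pushed in along the hook's x takes about 3 to 6 N; the gate snaps shut behind an 8 mm rod once its centre is at tag x 52 mm or less
- beaker_b: loose plain round aluminium beaker, open at the top, outside diameter 66 mm, height 67 mm, wall 2 mm (bore 62 mm), floor 3 mm, about 70 g; standing upright on the worktop. The narrower beakers are the taller ones. Origin: centre of the underside, z up. None when absent.
- beaker_c: loose plain round aluminium beaker, open at the top, outside diameter 56 mm, height 84 mm, wall 2 mm (bore 52 mm), floor 3 mm, about 64 g; standing upright on the worktop. The narrower beakers are the taller ones. Origin: centre of the underside, z up. None when absent.
- beaker_d: loose plain round aluminium beaker, open at the top, outside diameter 46 mm, height 101 mm, wall 2 mm (bore 42 mm), floor 3 mm, about 58 g; standing upright on the worktop. The narrower beakers are the taller ones. Origin: centre of the underside, z up. None when absent.
- beaker_e: loose plain round aluminium beaker, open at the top, outside diameter 36 mm, height 118 mm, wall 2 mm (bore 32 mm), floor 3 mm, about 52 g; standing upright on the worktop. The narrower beakers are the taller ones. Origin: centre of the underside, z up. None when absent.
- beaker_f: loose plain round aluminium beaker, open at the top, outside diameter 26 mm, height 135 mm, wall 2 mm (bore 22 mm), floor 3 mm, about 46 g; standing upright on the worktop. The narrower beakers are the taller ones. Origin: centre of the underside, z up. None when absent.
- swab_box: white swab carton 76 x 130 x 60 mm, bystander; origin: centre of the underside
- spray_bottle: spray bottle 260 mm tall, bystander; origin: centre of the underside
- bench_timer: white bench timer 62 x 66 x 19 mm, bystander; origin: centre of the underside
- green_rack: green tube rack 116 x 182 x 60 mm, bystander; origin: centre of the underside
There are look-alikes about, which are no part of the job. What is shaped like the beaker_f but yellow is not meant.

How it is judged:
By the outcome, as a careful person would: the job done as asked, in the order asked, and still so for the second after the job is handed in, with the robot touching nothing.
Of beaker_b, beaker_c, beaker_d, beaker_e, beaker_f only 3 to 5 are there at a start; the rules pass over those that are not, and their reading is None.
At some moment in a run one of beaker_b, beaker_c, tag may be knocked a few centimetres aside while the robot is not near it.
It also fails if it takes over 210 s, if anything falls off the work surface, if the arm or the gripper's body presses on something with over 40 N, if the wrist force passes 120 N, or if a joint passes its speed limit or range.

## Robot

A 7-joint arm with a two-finger parallel gripper is mounted at the origin on the work surface; the furniture and walls round the work are solid. World frame = base frame: x ahead of the robot, y to its left, z up, the work surface at z = 0. Lengths are in m, angles in rad, forces in N, time in s.
With the tool pointing down it reaches from about 0.425 to 0.925 m from the base axis. Payload 6.8 kg.
Tool frame: the origin (TCP) lies on the centre line of the jaws, within the pads' length; the fingertips stand 25 mm ahead of it and the grasp point (between the pads) lies 6 mm ahead of it; z points along the fingers, y is the line along which they close (so a half turn about z gives the same grasp; the last joint's range is limited). The gripper opens to 85 mm and grips with 20 to 120 N. Pads are 22 mm wide; open, the fingers measure 114 mm over their backs; the gripper's body (76 mm by 85 mm) begins 54 mm behind the grasp point. The pads swing forward as they close: fully open they stand 13 mm farther back than shut.
Start: joints at [1.06, 0.477, 0.022, 1.555, -0.011, 1.109, -0.083], TCP at [0.265, -0.621, 0.218] pointing down, gripper open.
Joint ranges: [-2.96, 2.96], [-0.34, 2.1], [-1.41, 1.46], [0.24, 2.44], [-1.37, 4.51], [0.17, 1.92], [-2.96, 2.96]. Speed limits (rad/s): [2.39, 2.39, 3.14, 3.14, 3.14, 3.14, 3.14].

## Interface

Orientations are given as a rotation vector (axis times angle).
In Python, from bench import status, imaging, workorder gives the robot as it stands.
- The arm moves only by the tool send_rows, never from a script. Its argument "steps" is a list of rows, each an object of numbers: "dx", "dy", "dz": the shift along the tool's x, y, z in cm; "yaw": the turn about the tool's z in degrees; "gripper": the opening, from 0 (shut) to 1 (fully open). A call has 1 to 5 rows; each row is the pose to reach, as a shift and turn from the pose commanded when the call began, along the tool's axes at that moment; what a row does not reach only later rows make up. A row lasts 1/8 s, in which the tool goes at most 62.5 mm and 10.7 degrees, less where a joint would pass 70% of its speed; a pose out of reach is approached as far as the arm can. A call with a gripper value outside its range is refused whole. The fingers move at their own pace and stop on an object; "force" is the grip in N (left out, the last holds). Time passes only in rows, so rows that repeat a pose let the fingers close. It gives the time, the measured TCP pose, the force, the opening and the grip force at its end, in the units of the state.
- status.get_obs(): the state, without advancing time (a new reading comes with each control period).
- imaging.grab_frame(name): name is "side" or "top" or "wrist"; returns a dict with "color" (384x512x3 uint8, red, green, blue), "depth" (384x512 float32, m along the optical axis (not along the pixel's ray), 0 where there is no reading), "K" (3x3 intrinsics, pixels), "R" (3x3) and "t" (3): a world point X has camera coordinates R X + t. Camera axes: x right, y down, z forward; pixel columns grow to the right and rows downward; lengths in m; the calibration is good to about 2 mm. A picture is of the moment at which its call begins.
- workorder.hand_in(): hands the job in; it is judged then, once.
The state is a dict: "clock": time; "joints": joint angles; "qvel": joint speeds; "tau": joint torques, N m; "tcp_pos": TCP position; "orientation": TCP orientation; "contact_force": force on the tool from outside, world axes, zero at the start; "moment": the same for the moment, N m; "grip_width": finger opening in m; "gripper_force": force on a finger pad.
Only numpy, scipy, OpenCV 4.12 (cv2) and the standard library are available. Lean on these libraries where they do the work, as an engineer would, in place of code of your own. Each camera call takes 0.05 s, during which the arm holds its last target. There are 200 camera calls.

## Working session

There is one attempt and no reset: what is moved stays moved. The work goes in short steps, Python scripts to look and compute and a tool call to move; the robot and the scene stay as the last step left them, time stands still between calls to the robot, and variables do not carry over. Pictures are saved under pics/ and viewed, at most 14 in all, crops included, and the job is handed in when it is done.

Besides the shell and the picture viewer there is one more tool, called as name(argument=value, ...), one argument or row to a line, values as JSON. send_rows: Moves the arm, as the interface text tells. Its arguments: {"type":"object","properties":{"steps":{"type":"array"},"force":{"type":"number"}},"required":["steps"]}

```bash
ls; mkdir -p pics; cat > h.py <<'E'
import numpy as np, cv2
from bench import status, imaging, workorder
def grab(n):
    f=imaging.grab_frame(n); return f
def cloud(f):
    d=f["depth"]; K=f["K"]; v,u=np.mgrid[:d.shape[0],:d.shape[1]]
    c=np.stack([(u-K[0,2])/K[0,0]*d,(v-K[1,2])/K[1,1]*d,d],-1)
    w=(c-f["t"])@f["R"]; w[d==0]=np.nan; return w
def save(f,n): cv2.imwrite("pics/"+n,f["color"][:,:,::-1])
E
python3 - <<'E'
from h import *
o=status.get_obs()
for k,v in o.items(): print(k,np.round(v,3))
for n in ["top","side"]:
    f=grab(n); save(f,n+"1.png"); np.savez("pics/"+n+"1.npz",**f); print(n,np.round(f["K"],1).tolist(),np.round(-f["R"].T@f["t"],3),np.round(f["R"],2).tolist())
E
```

```text
pics
clock 0.0
joints [ 1.06   0.478  0.022  1.556 -0.011  1.109 -0.083]
qvel [-0.    -0.002 -0.     0.001  0.002 -0.    -0.001]
tau [-0.0000e+00 -5.9645e+01  1.6070e+00 -2.8119e+01  1.2000e-02  9.0000e-03
  0.0000e+00]
tcp_pos [ 0.264 -0.62   0.217]
orientation [-3.076e+00 -6.280e-01  1.000e-03]
contact_force [ 0.39   0.485 -0.616]
moment [-0.022  0.01   0.015]
gripper_force 0.0
grip_width 0.085
top [[398.9, 0.0, 256.0], [0.0, 398.9, 191.1], [0.0, 0.0, 1.0]] [0.49  0.004 1.345] [[-0.02, -1.0, 0.02], [-0.99, 0.02, -0.1], [0.1, -0.03, -0.99]]
side [[481.1, 0.0, 255.5], [0.0, 481.1, 187.6], [0.0, 0.0, 1.0]] [ 0.2   -1.388  1.182] [[0.97, -0.26, 0.01], [-0.14, -0.58, -0.8], [0.22, 0.78, -0.59]]
```

View pics/top1.png

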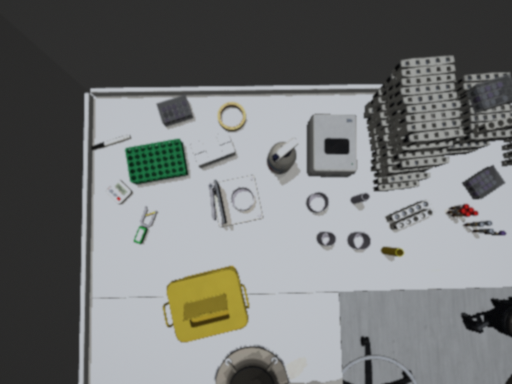

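View pics/side1.png

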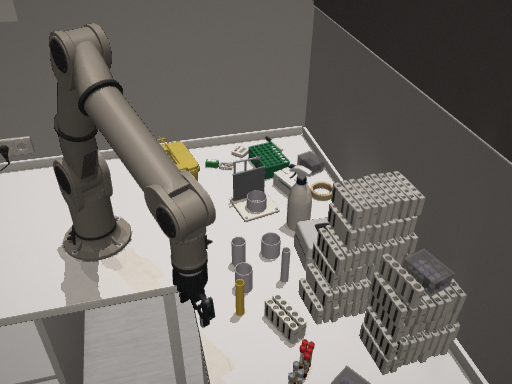

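The top view shows the holder at (243,200), with its panel and folded bracket at about (220,203). The loose beakers are at (317,203), (326,239), (359,240) and (360,198), and the yellow look-alike is at (392,252). The tag is at (143,230). Next I measure all of these.

```bash
cat >> h.py <<'E'
def rayz(f,uv,z):
    K=f["K"];R=f["R"];C=-R.T@f["t"]
    uv=np.atleast_2d(uv).astype(float)
    d=np.c_[(uv[:,0]-K[0,2])/K[0,0],(uv[:,1]-K[1,2])/K[1,1],np.ones(len(uv))]@R
    return C+d*((z-C[2])/d[:,2])[:,None]
E
python3 - <<'E'
from h import *
f=dict(np.load("pics/top1.npz")); w=cloud(f)
def show(name,u,v,r):
    p=w[v-r:v+r+1,u-r:u+r+1]; z=p[...,2]; m=np.nanpercentile(z,97)
    k=z>m-0.012
    q=p[k]; print(name,"top z",round(m,3),"n",len(q),"mean",np.round(q.mean(0),4),"ext",np.round(np.ptp(q[:,:2],axis=0),3))
    if len(q)>5:
        c,rad=cv2.minEnclosingCircle(q[:,:2].astype(np.float32)); print("   circ",np.round(c,4),round(rad*2,3))
show("b?",317,203,13);show("x1",326,239,12);show("x2",359,240,13);show("f?",360,198,11);show("yel",392,252,13);show("nest",243,200,14)
# panel: z>0.1 within region
reg=np.zeros(w.shape[:2],bool); reg[170:235,200:270]=1
z=w[...,2]
for lo,hi in [(0.09,0.15),(0.15,0.2),(0.006,0.02)]:
    q=w[reg&(z>lo)&(z<hi)][:,:2]
    r=cv2.minAreaRect(q.astype(np.float32)); print(lo,len(q),np.round(r[0],4),np.round(r[1],4),round(r[2],1),np.round(cv2.boxPoints(r),3).tolist())
c=f["color"].astype(int); g=(c[...,1]>c[...,0]+30)&(c[...,1]>c[...,2]+20); g[:200]=0
q=w[g]; r=cv2.minAreaRect(q[:,:2].astype(np.float32)); print("tag",len(q),np.round(r[0],4),np.round(r[1],4),r[2],np.nanmedian(q[:,2]))
im=f["color"][:,:,::-1]
a=cv2.resize(im[160:260,190:290],(400,400),interpolation=3); b=cv2.resize(im[180:260,100:180],(400,400),interpolation=3)
cv2.imwrite("pics/crop1.png",np.hstack([a,b]))
E
```

```text
b? top z 0.066 n 68 mean [ 0.5786 -0.2331  0.064 ] ext [0.065 0.066]
   circ [ 0.5773 -0.2306] 0.066
x1 top z 0.101 n 53 mean [ 0.4581 -0.253   0.098 ] ext [0.044 0.045]
   circ [ 0.4578 -0.2511] 0.047
x2 top z 0.083 n 68 mean [ 0.4481 -0.3604  0.0804] ext [0.051 0.055]
   circ [ 0.4489 -0.3598] 0.057
f? top z 0.133 n 33 mean [ 0.5849 -0.3613  0.1307] ext [0.024 0.024]
   circ [ 0.5847 -0.3618] 0.025
yel top z 0.132 n 43 mean [ 0.4127 -0.4564  0.13  ] ext [0.022 0.024]
   circ [ 0.4145 -0.4573] 0.027
nest top z 0.062 n 59 mean [0.5946 0.0159 0.0608] ext [0.075 0.074]
   circ [0.5933 0.0164] 0.076
0.09 203 [0.5782 0.0942] [0.1335 0.0283] 10.1 [[0.5099999904632568, 0.09600000083446503], [0.5149999856948853, 0.0689999982714653], [0.6460000276565552, 0.09200000017881393], [0.640999972820282, 0.11999999731779099]]
0.15 115 [0.5766 0.1057] [0.1031 0.0149] 2.7 [[0.5249999761581421, 0.11100000143051147], [0.5249999761581421, 0.09600000083446503], [0.628000020980835, 0.10100000351667404], [0.628000020980835, 0.11599999666213989]]
0.006 1666 [0.5876 0.0439] [0.2179 0.2274] 0.8 [[0.47699999809265137, 0.15600000321865082], [0.47999998927116394, -0.07100000232458115], [0.6980000138282776, -0.06800000369548798], [0.6949999928474426, 0.1589999943971634]]
tag 75 [0.4856 0.3572] [0.0339 0.0545] 69.40390014648438 0.02762067142948707
```

View pics/crop1.png

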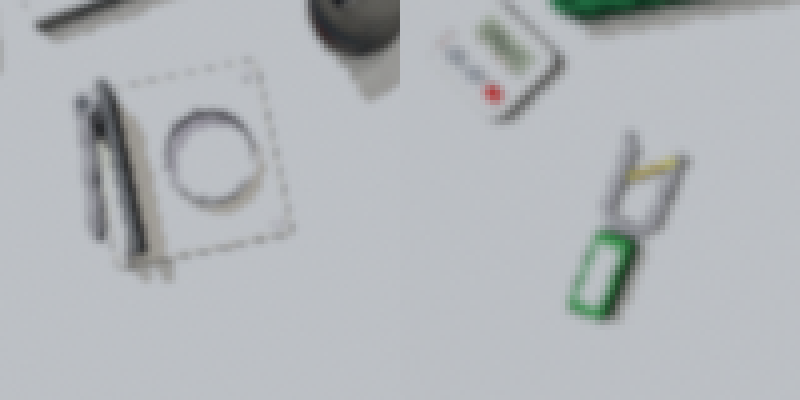

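The crop shows the bracket folded beside the panel, with its hinge at the far end. The tag hook points up and slightly right, and its gate is visible. b, c, d and f are present; e is absent. Next I check the clearance to the grey box, refine the circles, and compute the first move.

```bash
cat >> h.py <<'E'
from scipy.spatial.transform import Rotation as Ro
def go(pos,xang=None):
    "total tool-frame shift (cm) and yaw (deg) from present pose to world TCP pos, tool x at world angle xang"
    o=status.get_obs(); R=Ro.from_rotvec(o["orientation"]).as_matrix()
    d=R.T@(np.array(pos)-o["tcp_pos"])*100
    a=np.degrees(np.arctan2(R[1,0],R[0,0]))
    y=0 if xang is None else -((xang-a+180)%360-180)
    print("go",np.round(d,2),"yaw",round(y,1),"| now",np.round(o["tcp_pos"],4),"xang",round(a,2),"tilt",np.round(R[:2,2],3),"F",np.round(o["contact_force"],1),"w",round(float(o["grip_width"]),4),"t",round(float(o["clock"]),1))
def rim(f,xy,dia,z,w=None):
    "outer circle at rim height z from depth, near xy"
    if w is None: w=cloud(f)
    m=(np.hypot(w[...,0]-xy[0],w[...,1]-xy[1])<dia/2+.02)&(np.abs(w[...,2]-z)<.012)
    v,u=np.nonzero(m)
    if len(u)<8: return None
    p=rayz(f,np.c_[u,v],z)[:,:2]
    # fit circle to the ring points (ring mid radius ~ outer-1mm), weighted by convex hull
    h=cv2.convexHull(np.c_[u,v].astype(np.int32))[:,0]; p=rayz(f,h,z)[:,:2]
    from scipy.optimize import least_squares
    s=least_squares(lambda q:np.hypot(p[:,0]-q[0],p[:,1]-q[1])-q[2],[xy[0],xy[1],dia/2],loss="soft_l1",f_scale=.002)
    return s.x[:2],2*s.x[2],len(u)
E
python3 - <<'E'
from h import *
f=dict(np.load("pics/top1.npz")); w=cloud(f)
for n,xy,d,z in [("b",(.577,-.231),.066,.067),("d",(.458,-.251),.046,.101),("c",(.449,-.36),.056,.084),("f",(.585,-.361),.026,.135),("A",(.5935,.016),.076,.062)]: print(n,rim(f,xy,d,z,w))
p=w.reshape(-1,3); q=p[(p[:,0]>.55)&(p[:,1]>-.42)&(p[:,1]<-.16)&(p[:,2]>.03)&(np.hypot(p[:,0]-.577,p[:,1]+.231)>.04)&(np.hypot(p[:,0]-.585,p[:,1]+.361)>.03)]
print("box min x",np.percentile(q[:,0],1),"z",np.percentile(q[:,2],[50,95]))
go((.577,-.231,.20),100.5)
E
```

```text
b (array([ 0.57697139, -0.23006789]), np.float64(0.06573124103667605), 67)
d (array([ 0.45853186, -0.24996974]), np.float64(0.04617765483205534), 53)
c (array([ 0.44929747, -0.35890352]), np.float64(0.05617085781818391), 64)
f (array([ 0.58421501, -0.36017542]), np.float64(0.026468606755732305), 32)
A (array([0.59312335, 0.01635048]), np.float64(0.0748649992614903), 59)
box min x 0.6665556958493095 z [0.29047012 0.51283856]
go [ 44.03 -23.57   1.73] yaw -77.4 | now [ 0.2644 -0.6205  0.2169] xang 23.08 tilt [-0.001  0.001] F [0.3 0.2 0.2] w 0.0854 t 0.1
```

send_rows(
  steps=[
    {"dx":4.4,"dy":-2.4,"yaw":-8,"gripper":1},
    {"dx":8.8,"dy":-4.7,"yaw":-16,"gripper":1},
    {"dx":13.2,"dy":-7.1,"yaw":-24,"gripper":1},
    {"dx":17.6,"dy":-9.4,"yaw":-32,"gripper":1},
    {"dx":22,"dy":-11.8,"yaw":-40,"gripper":1},
  ],
  force=30,
)

```text
validation failed for argument at $.st...
```

send_rows(
  steps=[
    {"dx":5,"dy":1,"yaw":-8,"gripper":1},
    {"dx":10,"dy":2,"yaw":-16,"gripper":1},
    {"dx":15,"dy":3,"yaw":-24,"gripper":1},
    {"dx":20,"dy":4,"yaw":-31,"gripper":1},
    {"dx":24.5,"dy":5,"yaw":-37.4,"gripper":1},
  ],
)

```text
validation failed for argument at $.st...
```

send_rows(
  steps=[
    {"gripper":1},
    {"gripper":1},
    {"gripper":1},
  ],
)

```text
validation failed for argument at $.st...
```

```bash
python3 - <<'E'
from h import *
go((.577,-.230,.20),100.5)
f=grab("wrist"); save(f,"w1.png"); print(rim(f,(.577,-.230),.066,.067))
R=Ro.from_rotvec(status.get_obs()["orientation"]).as_matrix(); C=-f["R"].T@f["t"]; print("cam in tool",R.T@(C-status.get_obs()["tcp_pos"]),"axis",R.T@f["R"][2])
f=grab("top"); w=cloud(f)
print("c",rim(f,(.449,-.359),.056,.084,w),"A",rim(f,(.593,.016),.076,.062,w))
E
```

```text
go [ 44.07 -23.67   1.73] yaw -77.4 | now [ 0.2644 -0.6205  0.2169] xang 23.08 tilt [-0.001  0.001] F [0.3 0.2 0.2] w 0.0854 t 0.1
None
cam in tool [ 0.06927901 -0.0002166  -0.1567151 ] axis [-2.68388824e-01 -2.08231804e-05  9.63310666e-01]
c (array([ 0.44927798, -0.35895199]), np.float64(0.056110646964999414), 64) A (array([0.59327923, 0.01616285]), np.float64(0.0745901455447936), 56)
```

View pics/w1.png

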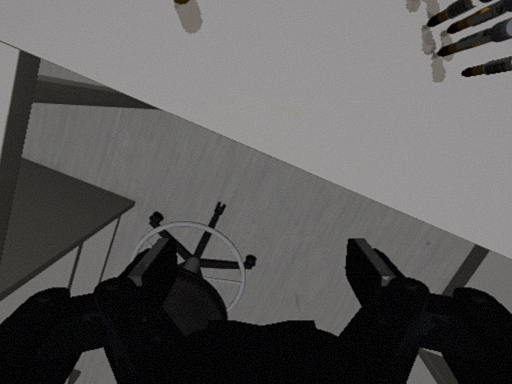

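The moves were rejected, so the wrist picture still shows only the start position: jaws at (150,280) and (370,270) over the floor. Perhaps every row needs every key, so I'll try that.

send_rows(
  steps=[
    {"dx":4.4,"dy":-2.4,"dz":0,"yaw":-8,"gripper":1},
    {"dx":8.8,"dy":-4.7,"dz":0,"yaw":-16,"gripper":1},
    {"dx":13.2,"dy":-7.1,"dz":0,"yaw":-24,"gripper":1},
    {"dx":17.6,"dy":-9.4,"dz":0,"yaw":-32,"gripper":1},
    {"dx":22,"dy":-11.8,"dz":0,"yaw":-40,"gripper":1},
  ],
  force=30,
)

```text
clock: 0.82
tcp_pos: [0.4215, -0.4249, 0.2178]
orientation: [2.674, 1.649, -0.0]
contact_force: [0.5, -0.0, -0.7]
grip_width: 0.0851
gripper_force: 0.0
```

send_rows(
  steps=[
    {"dx":5,"dy":1,"dz":0,"yaw":-8,"gripper":1},
    {"dx":10,"dy":2,"dz":0,"yaw":-16,"gripper":1},
    {"dx":15,"dy":3,"dz":0,"yaw":-24,"gripper":1},
    {"dx":20,"dy":4,"dz":0,"yaw":-31,"gripper":1},
    {"dx":24.5,"dy":5,"dz":0,"yaw":-37.4,"gripper":1},
  ],
)

```text
clock: 1.45
tcp_pos: [0.5771, -0.2287, 0.2178]
orientation: [-2.004, -2.419, -0.0]
contact_force: [0.7, -0.3, -0.0]
grip_width: 0.085
gripper_force: 0.0
```

send_rows(
  steps=[
    {"dx":0,"dy":0,"dz":0,"yaw":0,"gripper":1},
    {"dx":0,"dy":0,"dz":0,"yaw":0,"gripper":1},
  ],
)

```text
clock: 1.7
tcp_pos: [0.5757, -0.2311, 0.2174]
orientation: [-2.01, -2.414, 0.002]
contact_force: [0.5, -0.9, -1.0]
grip_width: 0.0857
gripper_force: 0.0
```

```bash
python3 - <<'E'
from h import *
go((.577,-.230,.20),100.5)
f=grab("wrist"); save(f,"w2.png"); print(rim(f,(.577,-.230),.066,.067))
f=grab("top"); w=cloud(f)
print("c",rim(f,(.449,-.359),.056,.084,w),"A",rim(f,(.593,.016),.076,.062,w),"b",rim(f,(.577,-.23),.066,.067,w))
E
```

```text
go [0.08 0.15 1.74] yaw -0.1 | now [ 0.5757 -0.2311  0.2174] xang 100.42 tilt [-0.001 -0.   ] F [ 0.5 -0.9 -1. ] w 0.0857 t 1.7
(array([ 0.58103474, -0.2273253 ]), np.float64(0.06586645437082027), 564)
c None A (array([0.5932215 , 0.01627176]), np.float64(0.07472880459874295), 57) b (array([ 0.57677181, -0.22970663]), np.float64(0.06531429417366261), 58)
```

View pics/w2.png

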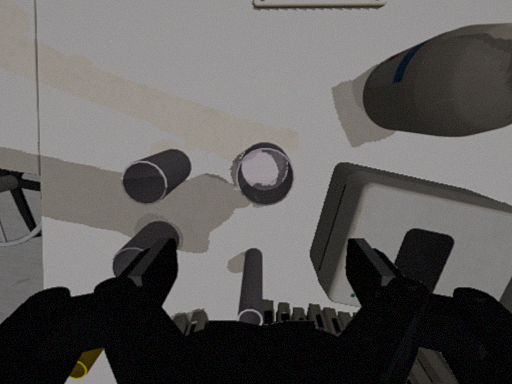

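The wrist view shows b at (265,172), d at (155,178), c at (145,250) and f at (252,290). I'll measure the nest with the same camera too, so that calibration bias cancels.

send_rows(
  steps=[
    {"dx":4.5,"dy":-0.6,"dz":0,"yaw":0,"gripper":1},
    {"dx":9,"dy":-1.2,"dz":0,"yaw":0,"gripper":1},
    {"dx":14,"dy":-1.8,"dz":0,"yaw":0,"gripper":1},
    {"dx":19,"dy":-2.4,"dz":0,"yaw":0,"gripper":1},
    {"dx":24,"dy":-2.9,"dz":0,"yaw":0,"gripper":1},
  ],
)

```text
clock: 2.42
tcp_pos: [0.5033, 0.0001, 0.218]
orientation: [2.013, 2.411, -0.0]
contact_force: [1.0, -0.6, 0.6]
grip_width: 0.0852
gripper_force: 0.0
```

send_rows(
  steps=[
    {"dx":0,"dy":0,"dz":0,"yaw":0,"gripper":1},
    {"dx":0,"dy":0,"dz":0,"yaw":0,"gripper":1},
  ],
)

```text
clock: 2.68
tcp_pos: [0.5042, -0.0014, 0.2179]
orientation: [2.011, 2.412, -0.001]
contact_force: [0.6, -0.1, 1.3]
grip_width: 0.0858
gripper_force: 0.0
```

```bash
cat >> h.py <<'E'
def rimw(f,xy,dia,z,band=.006):
    "fit ring (mid radius) to wrist depth points near the rim height"
    w=cloud(f); m=(np.hypot(w[...,0]-xy[0],w[...,1]-xy[1])<dia/2+.012)&(np.abs(w[...,2]-z)<band)
    p=w[m][:,:2]; zz=np.median(w[m][:,2]) if m.any() else None
    from scipy.optimize import least_squares
    s=least_squares(lambda q:np.hypot(p[:,0]-q[0],p[:,1]-q[1])-(dia/2-.001),list(xy),loss="soft_l1",f_scale=.001)
    return np.round(s.x,4),len(p),zz,round(float(np.mean(np.abs(s.fun))),5)
E
python3 - <<'E'
from h import *
go((.593,.016,.20),100.5)
f=grab("wrist"); save(f,"w3.png"); np.savez("pics/w3.npz",**f); print("A",rim(f,(.593,.016),.076,.062),rimw(f,(.593,.016),.076,.062))
w=cloud(f);z=w[...,2]
m=(z>.130)&(z<.150)&(abs(w[...,0]-.58)<.1)&(abs(w[...,1]-.085)<.05)
r=cv2.minAreaRect(w[m][:,:2].astype(np.float32)); print("panel",m.sum(),r)
m=(z>.165)&(z<.19)&(abs(w[...,0]-.58)<.12)&(abs(w[...,1]-.1)<.06)
r=cv2.minAreaRect(w[m][:,:2].astype(np.float32)); print("bar",m.sum(),r,cv2.boxPoints(r))
f=grab("top"); print([rim(f,*a) for a in [((.577,-.23),.066,.067),((.449,-.359),.056,.084)]])
E
```

```text
go [0.12 9.05 1.79] yaw -0.1 | now [ 0.5042 -0.0014  0.2179] xang 100.35 tilt [ 0.    -0.001] F [ 0.6 -0.1  1.3] w 0.0858 t 2.7
A (array([0.59642146, 0.01980686]), np.float64(0.07671639424520507), 838) (array([0.5969, 0.0197]), 602, np.float64(0.06185589193991513), 0.00061)
panel 2038 ((0.5815324783325195, 0.0990799069404602), (0.1338878571987152, 0.030231773853302002), 10.383525848388672)
bar 2742 ((0.5811217427253723, 0.10405701398849487), (0.10767972469329834, 0.017538290470838547), 7.576242923736572) [[0.5265957  0.10565107]
 [0.528908   0.08826588]
 [0.6356478  0.10246296]
 [0.6333355  0.11984815]]
[(array([ 0.57695557, -0.22997044]), np.float64(0.06582025925919849), 70), (array([ 0.44925313, -0.35863621]), np.float64(0.056492293471231976), 68)]
```

View pics/w3.png

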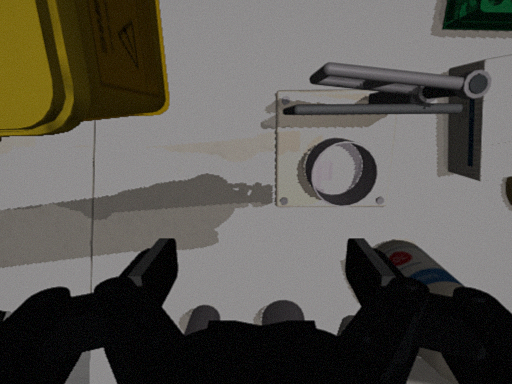

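The wrist view shows the nest at (341,172), the panel top edge at row ~108, and the bracket's upper bar running from (325,75) to the hinge at (477,84). Relative nest–b offsets from the two cameras agree to 1 mm. Now I grasp b.

send_rows(
  steps=[
    {"dx":-4.7,"dy":0.7,"dz":0,"yaw":0,"gripper":1},
    {"dx":-9.5,"dy":1.4,"dz":0,"yaw":0,"gripper":1},
    {"dx":-14.2,"dy":2.1,"dz":0,"yaw":0,"gripper":1},
    {"dx":-19,"dy":2.7,"dz":0,"yaw":0,"gripper":1},
    {"dx":-23.7,"dy":3.3,"dz":0,"yaw":0,"gripper":1},
  ],
)

```text
clock: 3.4
tcp_pos: [0.5795, -0.2304, 0.2175]
orientation: [2.013, 2.412, -0.001]
contact_force: [0.9, 0.1, -0.3]
grip_width: 0.0857
gripper_force: 0.0
```

send_rows(
  steps=[
    {"dx":0,"dy":0,"dz":0,"yaw":0,"gripper":1},
    {"dx":0,"dy":0,"dz":4,"yaw":0,"gripper":1},
    {"dx":0,"dy":0,"dz":8,"yaw":0,"gripper":1},
    {"dx":0,"dy":0,"dz":12,"yaw":0,"gripper":1},
    {"dx":0,"dy":0,"dz":14.8,"yaw":0,"gripper":1},
  ],
)

```text
clock: 4.03
tcp_pos: [0.5783, -0.2268, 0.0677]
orientation: [-2.009, -2.412, 0.001]
contact_force: [0.8, -0.9, 0.4]
grip_width: 0.0852
gripper_force: 0.0
```

send_rows(
  steps=[
    {"dx":0,"dy":0,"dz":0,"yaw":0,"gripper":1},
    {"dx":0,"dy":0,"dz":0,"yaw":0,"gripper":0.6},
    {"dx":0,"dy":0,"dz":0,"yaw":0,"gripper":0.6},
    {"dx":0,"dy":0,"dz":0,"yaw":0,"gripper":0.6},
    {"dx":0,"dy":0,"dz":0,"yaw":0,"gripper":0.6},
  ],
  force=30,
)

```text
clock: 4.65
tcp_pos: [0.5799, -0.2269, 0.0704]
orientation: [2.009, 2.414, 0.0]
contact_force: [0.6, -0.5, -0.1]
grip_width: 0.0514
gripper_force: 0.0
```

```bash
python3 - <<'E'
from h import *
go((.579,-.2287,.07),100.35)
f=grab("wrist"); save(f,"w4.png"); print("b",rimw(f,(.579,-.2287),.066,.067,.008))
E
```

```text
go [-0.16 -0.12  0.04] yaw 0.1 | now [ 0.5799 -0.2269  0.0704] xang 100.47 tilt [ 0.001 -0.   ] F [ 0.6 -0.5 -0.1] w 0.0514 t 4.7
b (array([ 0.5807, -0.2271]), 1856, np.float64(0.06638459577408522), 0.00063)
```

View pics/w4.png

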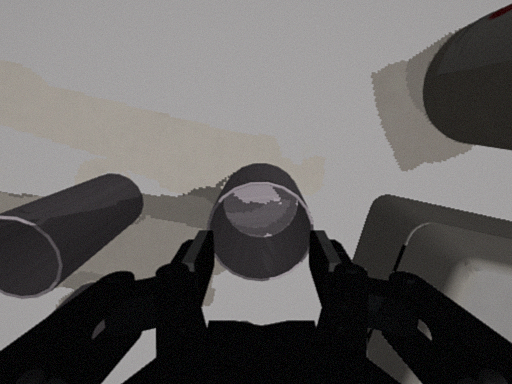

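The fingers closed to 51 mm with no force, and b is still standing between and beneath them at (261,230). I'll check in depth where the fingertips really are.

```bash
python3 - <<'E'
from h import *
o=status.get_obs(); R=Ro.from_rotvec(o["orientation"]).as_matrix()
f=grab("wrist"); np.savez("pics/w4.npz",**f); print(f["K"][0,0])
t=(cloud(f)-o["tcp_pos"])@R*1000
for r in (232,240,250,260,270,280,300):
    print(r,[ (c,np.round(t[r,c]).tolist()) for c in (190,205,211,261,312,320,335)])
fin=t[(np.abs(t[...,0])<20)&(np.abs(t[...,1])<60)&(t[...,2]<40)&(t[...,2]>-80)]
for s in (-1,1):
    q=fin[(fin[:,1]*s>20)]; 
    for lo in range(-60,40,10):
        k=q[(q[:,2]>=lo)&(q[:,2]<lo+10)]
        if len(k): print(s,lo,len(k),np.round(k.min(0)),np.round(k.max(0)))
E
```

```text
282.83613344824056
232 [(190, [-29.0, -60.0, 70.0]), (205, [12.0, -27.0, -25.0]), (211, [11.0, -24.0, -24.0]), (261, [-28.0, 1.0, 67.0]), (312, [11.0, 27.0, -24.0]), (320, [12.0, 31.0, -26.0]), (335, [-29.0, 65.0, 70.0])]
240 [(190, [8.0, -35.0, -26.0]), (205, [11.0, -25.0, -33.0]), (211, [7.0, -24.0, -25.0]), (261, [-32.0, 1.0, 60.0]), (312, [7.0, 27.0, -24.0]), (320, [12.0, 29.0, -35.0]), (335, [8.0, 38.0, -26.0])]
250 [(190, [11.0, -30.0, -44.0]), (205, [10.0, -24.0, -41.0]), (211, [2.0, -24.0, -26.0]), (261, [-32.0, 1.0, 42.0]), (312, [3.0, 27.0, -27.0]), (320, [11.0, 27.0, -44.0]), (335, [12.0, 34.0, -45.0])]
260 [(190, [11.0, -28.0, -52.0]), (205, [5.0, -24.0, -41.0]), (211, [-2.0, -24.0, -28.0]), (261, [-32.0, 1.0, 26.0]), (312, [-2.0, 27.0, -29.0]), (320, [8.0, 27.0, -46.0]), (335, [12.0, 31.0, -53.0])]
270 [(190, [8.0, -27.0, -55.0]), (205, [1.0, -24.0, -42.0]), (211, [-7.0, -24.0, -29.0]), (261, [-32.0, 1.0, 12.0]), (312, [-7.0, 27.0, -30.0]), (320, [4.0, 27.0, -48.0]), (335, [13.0, 29.0, -63.0])]
280 [(190, [12.0, -24.0, -69.0]), (205, [-4.0, -24.0, -44.0]), (211, [-76.0, 
[... 405 characters left out ...]
2. -24. -40.]
-1 -40 408 [-10. -38. -40.] [ 12. -24. -30.]
-1 -30 279 [-11. -38. -30.] [ 12. -24. -20.]
-1 -20 27 [ -9. -24. -20.] [  8. -24. -17.]
-1 0 231 [-20. -32.   1.] [ 20. -22.  10.]
-1 10 151 [-20. -30.  10.] [ 19. -24.  20.]
-1 20 143 [-20. -30.  20.] [ 19. -24.  30.]
-1 30 114 [-20. -30.  30.] [ 19. -24.  40.]
1 -60 537 [-10.  27. -60.] [ 13.  47. -50.]
1 -50 472 [-11.  27. -50.] [ 12.  41. -40.]
1 -40 407 [-11.  27. -40.] [ 12.  41. -30.]
1 -30 277 [-10.  27. -30.] [ 12.  41. -20.]
1 -20 28 [ -9.  27. -20.] [  9.  27. -18.]
1 0 264 [-20.  24.   1.] [20. 33. 10.]
1 10 160 [-20.  25.  10.] [20. 32. 20.]
1 20 132 [-20.  26.  20.] [20. 32. 30.]
1 30 114 [-20.  25.  30.] [19. 32. 40.]
```

By depth, the real fingertips sit at tool z ≈ -18 mm at this opening, not +25. Also, the jaw centre reads +1.5 mm in camera y. I'll open, descend 4 cm and close.

send_rows(
  steps=[
    {"dx":-0.1,"dy":0,"dz":0,"yaw":0,"gripper":1},
    {"dx":-0.1,"dy":0,"dz":0,"yaw":0,"gripper":1},
    {"dx":-0.1,"dy":0,"dz":0,"yaw":0,"gripper":1},
    {"dx":-0.1,"dy":0,"dz":1,"yaw":0,"gripper":1},
    {"dx":-0.1,"dy":0,"dz":2,"yaw":0,"gripper":1},
  ],
)

```text
clock: 5.38
tcp_pos: [0.5796, -0.2277, 0.0489]
orientation: [-2.009, -2.415, 0.0]
contact_force: [0.7, -0.1, -1.1]
grip_width: 0.0857
gripper_force: 0.0
```

send_rows(
  steps=[
    {"dx":0,"dy":0,"dz":1,"yaw":0,"gripper":1},
    {"dx":0,"dy":0,"dz":2,"yaw":0,"gripper":1},
    {"dx":0,"dy":0,"dz":2,"yaw":0,"gripper":0.7},
    {"dx":0,"dy":0,"dz":2,"yaw":0,"gripper":0.7},
    {"dx":0,"dy":0,"dz":2,"yaw":0,"gripper":0.7},
  ],
  force=30,
)

```text
clock: 6.0
tcp_pos: [0.5801, -0.2278, 0.0301]
orientation: [2.009, 2.414, 0.0]
contact_force: [-0.5, -0.5, -0.7]
grip_width: 0.0643
gripper_force: 33.3
```

```bash
cat >> h.py <<'E'
def held(f,dia,z0,band=.008,zr=None):
    "ring of rim in tool frame (mm)"
    o=status.get_obs(); r=rimw(f,o["tcp_pos"][:2],dia,z0,band); R=Ro.from_rotvec(o["orientation"]).as_matrix()
    d=np.array([*r[0],z0])-o["tcp_pos"]; print("rim",r,"tool",np.round(R.T@d*1000,1),"gf",np.round(o["gripper_force"],1))
E
python3 - <<'E'
from h import *
go((.579,-.2287,.031),100.35)
f=grab("wrist"); held(f,.066,.067)
o=status.get_obs(); R=Ro.from_rotvec(o["orientation"]).as_matrix(); t=(cloud(f)-o["tcp_pos"])@R*1000
for s in (-1,1):
    q=t[(np.abs(t[...,0])<14)&(t[...,1]*s>30)&(t[...,1]*s<50)&(t[...,2]<10)&(t[...,2]>-60)]
    print(s,len(q),np.round(np.percentile(q,[1,50,99],axis=0)).tolist())
E
```

```text
go [-0.07 -0.12 -0.09] yaw 0.1 | now [ 0.5801 -0.2278  0.0301] xang 100.48 tilt [ 0.001 -0.   ] F [-0.5 -0.5 -0.7] w 0.0643 t 6.0
rim (array([ 0.5813, -0.2271]), 4947, np.float64(0.06684223367280058), 0.00146) tool [  0.4   1.4 -36.9] gf 33.3
-1 1550 [[-9.0, -44.0, -59.0], [8.0, -32.0, -47.0], [12.0, -30.0, -25.0]]
1 2446 [[-12.0, 30.0, -59.0], [5.0, 34.0, -39.0], [12.0, 47.0, 7.0]]
```

b is gripped (33 N). Next I lift it, travel on an arc away from the bottle and look at the nest from above.

send_rows(
  steps=[
    {"dx":0,"dy":0,"dz":-3,"yaw":0,"gripper":0.7},
    {"dx":0,"dy":0,"dz":-6,"yaw":0,"gripper":0.7},
    {"dx":0,"dy":-0.5,"dz":-9,"yaw":0,"gripper":0.7},
    {"dx":4,"dy":-1,"dz":-10,"yaw":0,"gripper":0.7},
    {"dx":8,"dy":-1.5,"dz":-10,"yaw":0,"gripper":0.7},
  ],
)

```text
clock: 6.68
tcp_pos: [0.5511, -0.1514, 0.1312]
orientation: [2.009, 2.412, 0.002]
contact_force: [-0.2, 0.6, -0.8]
grip_width: 0.0643
gripper_force: 33.7
```

send_rows(
  steps=[
    {"dx":4,"dy":1.5,"dz":0,"yaw":0,"gripper":0.7},
    {"dx":8,"dy":3.5,"dz":0,"yaw":0,"gripper":0.7},
    {"dx":12,"dy":5.5,"dz":0,"yaw":0,"gripper":0.7},
    {"dx":16,"dy":7.5,"dz":0,"yaw":0,"gripper":0.7},
    {"dx":16,"dy":7.5,"dz":0,"yaw":0,"gripper":0.7},
  ],
)

```text
clock: 7.3
tcp_pos: [0.5958, 0.0247, 0.1304]
orientation: [-2.001, -2.421, -0.005]
contact_force: [0.8, -0.1, -0.8]
grip_width: 0.0643
gripper_force: 33.6
```

```bash
python3 - <<'E'
from h import *
go((.5957,.019,.06),100.4)
f=grab("wrist"); save(f,"w5.png"); z=status.get_obs()["tcp_pos"][2]; held(f,.066,z+.037); print("A",rimw(f,(.597,.02),.076,.062))
E
```

```text
go [-0.57 -0.14  7.04] yaw 0.5 | now [0.5958 0.0247 0.1304] xang 100.87 tilt [0.002 0.003] F [ 0.8 -0.1 -0.8] w 0.0643 t 7.3
rim (array([0.597 , 0.0252]), 4935, np.float64(0.16693389921069626), 0.00136) tool [  3.5   2.4 -37. ] gf 33.6
A (array([0.5975, 0.0194]), 367, np.float64(0.062410645443514164), 0.00055)
```

View pics/w5.png

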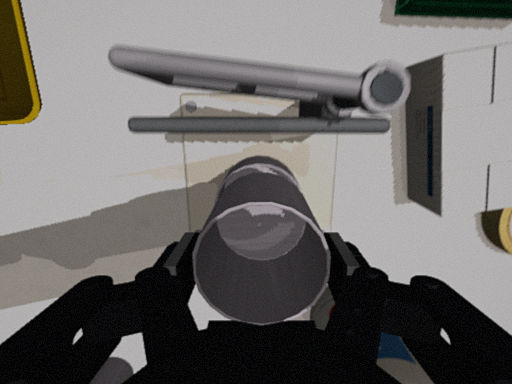

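The view shows b held cleanly at (261,260), with the nest directly beneath and the bracket above. I apply -6 mm in x and lower it in steps.

send_rows(
  steps=[
    {"dx":-0.6,"dy":-0.1,"dz":0,"yaw":0,"gripper":0.7},
    {"dx":-0.6,"dy":-0.1,"dz":0,"yaw":0,"gripper":0.7},
    {"dx":-0.6,"dy":-0.1,"dz":2,"yaw":0,"gripper":0.7},
    {"dx":-0.6,"dy":-0.1,"dz":3.5,"yaw":0,"gripper":0.7},
    {"dx":-0.6,"dy":-0.1,"dz":4.5,"yaw":0,"gripper":0.7},
  ],
)

```text
clock: 7.98
tcp_pos: [0.5966, 0.016, 0.0859]
orientation: [2.007, 2.417, 0.006]
contact_force: [-7.8, 7.9, 31.8]
grip_width: 0.0639
gripper_force: 31.2
```

send_rows(
  steps=[
    {"dx":0,"dy":0,"dz":0.5,"yaw":0,"gripper":0.7},
    {"dx":0,"dy":0,"dz":1,"yaw":0,"gripper":0.7},
    {"dx":0,"dy":0,"dz":1.5,"yaw":0,"gripper":0.7},
    {"dx":0,"dy":0,"dz":1.5,"yaw":0,"gripper":0.7},
  ],
)

```text
clock: 8.48
tcp_pos: [0.5959, 0.0205, 0.0724]
orientation: [-2.003, -2.417, -0.011]
contact_force: [-8.3, 13.1, 25.0]
grip_width: 0.0638
gripper_force: 29.9
```

send_rows(
  steps=[
    {"dx":0,"dy":0,"dz":-1,"yaw":0,"gripper":0.7},
    {"dx":0,"dy":0,"dz":-2,"yaw":0,"gripper":0.7},
    {"dx":0,"dy":0,"dz":-3.5,"yaw":0,"gripper":0.7},
    {"dx":0,"dy":0,"dz":-3.5,"yaw":0,"gripper":0.7},
    {"dx":0,"dy":0,"dz":-3.5,"yaw":0,"gripper":0.7},
  ],
)

```text
clock: 9.1
tcp_pos: [0.5951, 0.0127, 0.1046]
orientation: [-2.01, -2.414, 0.001]
contact_force: [-0.7, -0.8, -1.3]
grip_width: 0.0636
gripper_force: 34.7
```

```bash
python3 - <<'E'
from h import *
go((.5957,.019,.06),100.4)
f=grab("wrist"); save(f,"w6.png"); z=status.get_obs()["tcp_pos"][2]; held(f,.066,z+.037,.012); print("A",rimw(f,(.597,.02),.076,.062))
w=cloud(f); o=status.get_obs(); m=(np.hypot(w[...,0]-o["tcp_pos"][0],w[...,1]-o["tcp_pos"][1])<.037)&(w[...,2]>z+.015)&(w[...,2]<z+.06)
q=w[m]; 
hi=q[q[:,2]>np.percentile(q[:,2],99.5)-.004]
A=np.c_[q[:,:2]-o["tcp_pos"][:2],np.ones(len(q))]
print("top z",np.percentile(q[:,2],[50,90,99])-z)
t=grab("top"); save(t,"t2.png"); wt=cloud(t); mt=(np.hypot(wt[...,0]-.593,wt[...,1]-.017)<.06)
E
```

```text
go [0.61 0.17 4.46] yaw 0.0 | now [0.5951 0.0127 0.1046] xang 100.44 tilt [-0. -0.] F [-0.7 -0.8 -1.3] w 0.0636 t 9.1
rim (array([0.5951, 0.02  ]), 6344, np.float64(0.14512124043780364), 0.00175) tool [  7.1   1.4 -37. ] gf 34.7
A (array([0.5974, 0.0192]), 537, np.float64(0.06238802877769615), 0.00059)
top z [0.04109327 0.05318021 0.05844898]
```

View pics/w6.png

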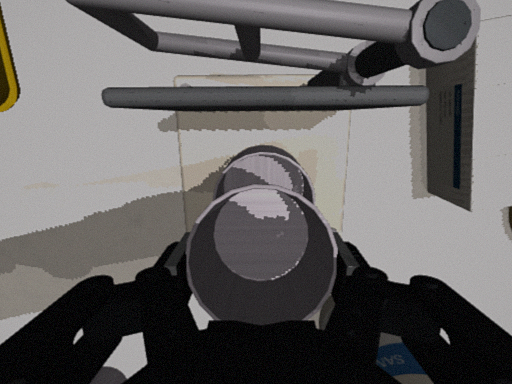

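b slipped up in the grip and shifted about 7 mm in tool x; my correction had been taken while the arm was still moving. I check its tilt before deciding.

```bash
cat >> h.py <<'E'
def tiltrim(f,dia,lo=-.09,hi=-.02,r=.04):
    o=status.get_obs(); R=Ro.from_rotvec(o["orientation"]).as_matrix(); t=(cloud(f)-o["tcp_pos"])@R
    q=t[(np.hypot(t[...,0],t[...,1])<r)&(t[...,2]>lo)&(t[...,2]<hi)]
    c=np.array([q[:,0].mean(),q[:,1].mean()])
    for it in range(3):
        az=np.arctan2(q[:,1]-c[1],q[:,0]-c[0]); P=[]
        for a in np.arange(-np.pi,np.pi,.15):
            k=q[(az>=a)&(az<a+.15)&(abs(np.hypot(*(q[:,:2]-c).T)-dia/2)<.008)]
            if len(k)>3: P.append(k[np.argsort(k[:,2])[:3]].mean(0))
        P=np.array(P); 
        from scipy.optimize import least_squares
        P=P[(P[:,2]<np.median(P[:,2])+.012)]
        s=least_squares(lambda v:np.hypot(P[:,0]-v[0],P[:,1]-v[1])-dia/2+.001,c,loss="soft_l1",f_scale=.001); c=s.x
    g=least_squares(lambda v:P[:,2]-v[0]-v[1]*(P[:,0]-c[0])-v[2]*(P[:,1]-c[1]),[-.04,0,0],loss="soft_l1",f_scale=.001).x
    print("rim tool mm",np.round(c*1000,1),"z",round(g[0]*1000,1),"slopes x,y deg",np.round(np.degrees(g[1:]),1),len(P))
E
python3 - <<'E'
from h import *
f=grab("wrist"); tiltrim(f,.066); go((.5957,.019,.1),100.4)
E
```

```text
rim tool mm [8.5 1.3] z -49.7 slopes x,y deg [12.6  0.2] 42
go [0.58 0.19 0.43] yaw 0.1 | now [0.5949 0.013  0.1043] xang 100.47 tilt [-0.001 -0.   ] F [-0.3 -0.5 -1.5] w 0.0632 t 9.2
```

b is tilted 12.6°, so I'll set it down on clear worktop, let it right itself and regrasp.

send_rows(
  steps=[
    {"dx":0,"dy":0,"dz":-1,"yaw":0,"gripper":0.7},
    {"dx":-3.4,"dy":-1.5,"dz":-1,"yaw":0,"gripper":0.7},
    {"dx":-6.8,"dy":-3,"dz":-1,"yaw":0,"gripper":0.7},
    {"dx":-10,"dy":-4.5,"dz":-1,"yaw":0,"gripper":0.7},
    {"dx":-13.4,"dy":-6,"dz":0,"yaw":0,"gripper":0.7},
  ],
)

```text
clock: 9.88
tcp_pos: [0.5613, -0.1306, 0.1061]
orientation: [2.008, 2.414, 0.002]
contact_force: [-0.2, 0.3, -1.2]
grip_width: 0.0638
gripper_force: 34.8
```

send_rows(
  steps=[
    {"dx":0,"dy":0,"dz":2.5,"yaw":0,"gripper":0.7},
    {"dx":0,"dy":0,"dz":5,"yaw":0,"gripper":0.7},
    {"dx":0,"dy":0,"dz":6.6,"yaw":0,"gripper":0.7},
    {"dx":0,"dy":0,"dz":7.4,"yaw":0,"gripper":0.7},
    {"dx":0,"dy":0,"dz":7.8,"yaw":0,"gripper":0.7},
  ],
)

```text
clock: 10.5
tcp_pos: [0.561, -0.1294, 0.0269]
orientation: [2.009, 2.415, 0.0]
contact_force: [-1.0, -0.8, -1.4]
grip_width: 0.064
gripper_force: 34.8
```

send_rows(
  steps=[
    {"dx":0,"dy":0,"dz":0,"yaw":0,"gripper":0.7},
    {"dx":0,"dy":0,"dz":0,"yaw":0,"gripper":0.8},
    {"dx":0,"dy":0,"dz":0,"yaw":0,"gripper":0.9},
    {"dx":0,"dy":0,"dz":0,"yaw":0,"gripper":1},
    {"dx":0,"dy":0,"dz":0,"yaw":0,"gripper":1},
  ],
)

```text
clock: 11.12
tcp_pos: [0.5607, -0.1296, 0.0269]
orientation: [2.009, 2.415, 0.0]
contact_force: [-0.2, 0.7, 0.8]
grip_width: 0.0854
gripper_force: 0.0
```

```bash
python3 - <<'E'
from h import *
f=grab("wrist"); tiltrim(f,.066,-.08,-.02); go((.5957,.019,.1),100.4)
E
```

```text
rim tool mm [-7.5  2.9] z -40.1 slopes x,y deg [-4.9 -0. ] 41
go [13.97  6.14 -7.31] yaw 0.1 | now [ 0.5607 -0.1296  0.0269] xang 100.48 tilt [ 0. -0.] F [-0.8 -0.  -0.7] w 0.0855 t 11.2
```

send_rows(
  steps=[
    {"dx":-0.4,"dy":0.1,"dz":-0.1,"yaw":0,"gripper":1},
    {"dx":-0.8,"dy":0.15,"dz":-0.2,"yaw":0,"gripper":1},
    {"dx":-0.8,"dy":0.15,"dz":-0.2,"yaw":0,"gripper":0.7},
    {"dx":-0.8,"dy":0.15,"dz":-0.2,"yaw":0,"gripper":0.7},
    {"dx":-0.8,"dy":0.15,"dz":-0.2,"yaw":0,"gripper":0.7},
  ],
  force=60,
)

```text
clock: 11.8
tcp_pos: [0.564, -0.1374, 0.0293]
orientation: [2.009, 2.414, 0.0]
contact_force: [0.2, -1.0, 5.9]
grip_width: 0.0631
gripper_force: 66.2
```

```bash
python3 - <<'E'
from h import *
f=grab("wrist"); tiltrim(f,.066,-.08,-.02);held(f,.066,.067,.004); go((.5957,.019,.13),100.48)
E
```

```text
rim tool mm [0.8 1.2] z -39.8 slopes x,y deg [-0.5  0.1] 42
rim (array([ 0.5651, -0.1362]), 3196, np.float64(0.06712752713413767), 0.00129) tool [  1.    1.3 -37.7] gf 66.2
go [ 14.8    5.97 -10.08] yaw -0.0 | now [ 0.564  -0.1374  0.0293] xang 100.47 tilt [ 0.001 -0.001] F [-0.8 -0.7  5.8] w 0.0626 t 11.8
```

send_rows(
  steps=[
    {"dx":0,"dy":0,"dz":-4,"yaw":0,"gripper":0.7},
    {"dx":0,"dy":0,"dz":-8,"yaw":0,"gripper":0.7},
    {"dx":4,"dy":1.5,"dz":-9.5,"yaw":0,"gripper":0.7},
    {"dx":8,"dy":3,"dz":-9.5,"yaw":0,"gripper":0.7},
    {"dx":12,"dy":4.8,"dz":-9.5,"yaw":0,"gripper":0.7},
  ],
)

```text
clock: 12.48
tcp_pos: [0.5887, -0.0092, 0.1237]
orientation: [-2.01, -2.415, 0.0]
contact_force: [0.2, -0.9, -0.8]
grip_width: 0.0629
gripper_force: 66.4
```

send_rows(
  steps=[
    {"dx":2.7,"dy":1.2,"dz":0,"yaw":0,"gripper":0.7},
    {"dx":2.7,"dy":1.2,"dz":0,"yaw":0,"gripper":0.7},
    {"dx":2.7,"dy":1.2,"dz":0,"yaw":0,"gripper":0.7},
    {"dx":2.7,"dy":1.2,"dz":0,"yaw":0,"gripper":0.7},
  ],
)

```text
clock: 12.98
tcp_pos: [0.5955, 0.0167, 0.1235]
orientation: [2.012, 2.413, -0.002]
contact_force: [0.6, -0.7, -1.0]
grip_width: 0.0629
gripper_force: 66.4
```

```bash
python3 - <<'E'
from h import *
go((.5962,.0182,.06),100.48)
f=grab("wrist"); tiltrim(f,.066,-.08,-.02); z=status.get_obs()["tcp_pos"][2]; held(f,.066,z+.0377,.004);print("A",rimw(f,(.597,.02),.076,.062))
E
```

```text
go [0.14 0.1  6.35] yaw -0.1 | now [0.5955 0.0167 0.1235] xang 100.36 tilt [-0.001 -0.001] F [ 0.6 -0.7 -1. ] w 0.0629 t 13.0
rim tool mm [0.6 1.2] z -39.6 slopes x,y deg [-0.5  0.1] 42
rim (array([0.5968, 0.0179]), 3185, np.float64(0.16133678492874012), 0.00127) tool [  0.9   1.3 -37.7] gf 66.4
A (array([0.5974, 0.0193]), 455, np.float64(0.062368021659529996), 0.00059)
```

send_rows(
  steps=[
    {"dx":0.14,"dy":0.1,"dz":0,"yaw":0,"gripper":0.7},
    {"dx":0.14,"dy":0.1,"dz":1,"yaw":0,"gripper":0.7},
    {"dx":0.14,"dy":0.1,"dz":2.4,"yaw":0,"gripper":0.7},
    {"dx":0.14,"dy":0.1,"dz":3.2,"yaw":0,"gripper":0.7},
    {"dx":0.14,"dy":0.1,"dz":4,"yaw":0,"gripper":0.7},
  ],
)

```text
clock: 13.65
tcp_pos: [0.5963, 0.0199, 0.0828]
orientation: [-2.009, -2.415, 0.001]
contact_force: [0.6, 0.4, -0.6]
grip_width: 0.0629
gripper_force: 66.4
```

send_rows(
  steps=[
    {"dx":0,"dy":0,"dz":0.3,"yaw":0,"gripper":0.7},
  ],
)

```text
clock: 13.78
tcp_pos: [0.5963, 0.0199, 0.0801]
orientation: [-2.009, -2.415, 0.001]
contact_force: [-0.7, -0.7, -0.2]
grip_width: 0.0629
gripper_force: 66.4
```

send_rows(
  steps=[
    {"dx":0,"dy":0,"dz":1,"yaw":0,"gripper":0.7},
    {"dx":0,"dy":0,"dz":2,"yaw":0,"gripper":0.7},
    {"dx":0,"dy":0,"dz":3,"yaw":0,"gripper":0.7},
    {"dx":0,"dy":0,"dz":3.2,"yaw":0,"gripper":0.7},
    {"dx":0,"dy":0,"dz":3.3,"yaw":0,"gripper":0.7},
  ],
)

```text
clock: 14.4
tcp_pos: [0.5967, 0.0199, 0.0477]
orientation: [2.009, 2.415, 0.0]
contact_force: [-0.4, 0.3, -0.3]
grip_width: 0.0633
gripper_force: 66.4
```

send_rows(
  steps=[
    {"dx":0,"dy":0,"dz":0,"yaw":0,"gripper":0.8},
    {"dx":0,"dy":0,"dz":0,"yaw":0,"gripper":0.9},
    {"dx":0,"dy":0,"dz":0,"yaw":0,"gripper":1},
    {"dx":0,"dy":0,"dz":-2,"yaw":0,"gripper":1},
    {"dx":0,"dy":0,"dz":-5,"yaw":0,"gripper":1},
  ],
)

```text
clock: 15.02
tcp_pos: [0.5962, 0.0199, 0.0989]
orientation: [-2.009, -2.414, 0.001]
contact_force: [0.1, -1.1, 0.5]
grip_width: 0.0852
gripper_force: 0.0
```

```bash
python3 - <<'E'
from h import *
f=grab("wrist"); print("b",rimw(f,(.597,.0195),.066,.082,.012),"A",rimw(f,(.597,.02),.076,.062,.004))
go((.4495,-.359,.2),100.4)
t=grab("top"); print("c",rim(t,(.449,-.359),.056,.084),"d",rim(t,(.4585,-.25),.046,.101),"f",rim(t,(.584,-.36),.026,.135))
E
```

```text
b (array([0.5982, 0.0212]), 2081, np.float64(0.08049372456683468), 0.00062) A (array([0.5971, 0.0205]), 1235, np.float64(0.06239358271610359), 0.00346)
go [-34.59 -21.56  -9.75] yaw 0.1 | now [0.5992 0.0204 0.1036] xang 100.48 tilt [0.006 0.001] F [1.9 1.5 2.5] w 0.0854 t 15.1
c (array([ 0.44909684, -0.35865942]), np.float64(0.056445032793903505), 68) d (array([ 0.45848735, -0.25003564]), np.float64(0.04609651628240774), 53) f (array([ 0.58426866, -0.3601341 ]), np.float64(0.026573354110312395), 32)
```

b is home (rim at about 82 mm). Next is c.

send_rows(
  steps=[
    {"dx":0,"dy":0,"dz":-5,"yaw":0,"gripper":1},
    {"dx":-4,"dy":-2.5,"dz":-8,"yaw":0,"gripper":1},
    {"dx":-8,"dy":-5,"dz":-9,"yaw":0,"gripper":1},
    {"dx":-12,"dy":-7.5,"dz":-9,"yaw":0,"gripper":1},
    {"dx":-16,"dy":-10,"dz":-9,"yaw":0,"gripper":1},
  ],
)

```text
clock: 15.75
tcp_pos: [0.5268, -0.157, 0.1888]
orientation: [2.008, 2.414, 0.001]
contact_force: [0.9, -0.2, 0.1]
grip_width: 0.0854
gripper_force: 0.0
```

send_rows(
  steps=[
    {"dx":-4.5,"dy":-2.7,"dz":0,"yaw":0,"gripper":1},
    {"dx":-9,"dy":-5.4,"dz":0,"yaw":0,"gripper":1},
    {"dx":-14,"dy":-8.2,"dz":0,"yaw":0,"gripper":1},
    {"dx":-18.5,"dy":-11,"dz":0,"yaw":0,"gripper":1},
    {"dx":-18.5,"dy":-11,"dz":0,"yaw":0,"gripper":1},
  ],
)

```text
clock: 16.38
tcp_pos: [0.4497, -0.3627, 0.1881]
orientation: [2.019, 2.406, -0.004]
contact_force: [-0.2, 0.4, -0.1]
grip_width: 0.0854
gripper_force: 0.0
```

send_rows(
  steps=[
    {"dx":0,"dy":0,"dz":0,"yaw":0,"gripper":1},
    {"dx":0,"dy":0,"dz":0,"yaw":0,"gripper":1},
  ],
)

```text
clock: 16.62
tcp_pos: [0.4538, -0.3559, 0.1881]
orientation: [2.006, 2.418, 0.001]
contact_force: [-0.3, 0.8, 0.7]
grip_width: 0.0854
gripper_force: 0.0
```

```bash
python3 - <<'E'
from h import *
f=grab("wrist"); r=rimw(f,(.452,-.3565),.056,.084,.006); print("c",r); z=.15
p=r[0]-np.array([.0013,.0006]); go((*p,.15),100.4)
E
```

```text
c (array([ 0.4528, -0.3567]), 542, np.float64(0.08414476120805313), 0.00064)
go [-0.09 -0.25  3.81] yaw 0.2 | now [ 0.4537 -0.356   0.1881] xang 100.63 tilt [0. 0.] F [-0.6 -0.2  0.1] w 0.0855 t 16.7
```

send_rows(
  steps=[
    {"dx":-0.1,"dy":-0.25,"dz":3.5,"yaw":0,"gripper":1},
    {"dx":-0.1,"dy":-0.25,"dz":7,"yaw":0,"gripper":1},
    {"dx":-0.1,"dy":-0.25,"dz":10.5,"yaw":0,"gripper":1},
    {"dx":-0.1,"dy":-0.25,"dz":13,"yaw":0,"gripper":1},
    {"dx":-0.1,"dy":-0.25,"dz":14.1,"yaw":0,"gripper":1},
  ],
)

```text
clock: 17.3
tcp_pos: [0.4505, -0.3575, 0.0456]
orientation: [-2.006, -2.415, -0.0]
contact_force: [0.2, -0.2, 0.8]
grip_width: 0.0853
gripper_force: 0.0
```

send_rows(
  steps=[
    {"dx":0,"dy":0,"dz":0,"yaw":0,"gripper":1},
    {"dx":0,"dy":0,"dz":0,"yaw":0,"gripper":0.6},
    {"dx":0,"dy":0,"dz":0,"yaw":0,"gripper":0.6},
    {"dx":0,"dy":0,"dz":0,"yaw":0,"gripper":0.6},
    {"dx":0,"dy":0,"dz":0,"yaw":0,"gripper":0.6},
  ],
  force=60,
)

```text
clock: 17.92
tcp_pos: [0.4516, -0.3596, 0.0486]
orientation: [2.008, 2.413, 0.0]
contact_force: [-0.3, 0.7, 6.1]
grip_width: 0.0542
gripper_force: 62.3
```

```bash
python3 - <<'E'
from h import *
f=grab("wrist"); tiltrim(f,.056,-.08,-.02,.035);held(f,.056,.084,.004); go((.5962,.0199,.16),100.48)
E
```

```text
rim tool mm [2.3 1.4] z -38.0 slopes x,y deg [-0.9  0.1] 42
rim (array([ 0.4524, -0.3569]), 2743, np.float64(0.08426083170610286), 0.00137) tool [  2.5   1.3 -35.4] gf 62.3
go [ 34.67  21.14 -11.18] yaw -0.0 | now [ 0.4516 -0.3597  0.0486] xang 100.47 tilt [ 0.002 -0.002] F [-0.2  0.6  5.5] w 0.054 t 18.0
```

send_rows(
  steps=[
    {"dx":0,"dy":0,"dz":-4.5,"yaw":0,"gripper":0.6},
    {"dx":0,"dy":0,"dz":-9,"yaw":0,"gripper":0.6},
    {"dx":2,"dy":1.2,"dz":-13,"yaw":0,"gripper":0.6},
    {"dx":6.5,"dy":4,"dz":-13,"yaw":0,"gripper":0.6},
    {"dx":11,"dy":6.7,"dz":-13,"yaw":0,"gripper":0.6},
  ],
)

```text
clock: 18.6
tcp_pos: [0.4973, -0.2379, 0.1784]
orientation: [2.009, 2.411, 0.001]
contact_force: [0.9, -0.5, -0.9]
grip_width: 0.0541
gripper_force: 63.7
```

send_rows(
  steps=[
    {"dx":4.7,"dy":2.9,"dz":0,"yaw":0,"gripper":0.6},
    {"dx":9.4,"dy":5.8,"dz":0,"yaw":0,"gripper":0.6},
    {"dx":14.1,"dy":8.6,"dz":0,"yaw":0,"gripper":0.6},
    {"dx":18.8,"dy":11.5,"dz":0,"yaw":0,"gripper":0.6},
    {"dx":23.5,"dy":14.4,"dz":0,"yaw":0,"gripper":0.6},
  ],
)

```text
clock: 19.23
tcp_pos: [0.5959, 0.02, 0.1776]
orientation: [2.009, 2.414, 0.001]
contact_force: [0.7, -0.9, -1.6]
grip_width: 0.0538
gripper_force: 63.7
```

send_rows(
  steps=[
    {"dx":0,"dy":0,"dz":1,"yaw":0,"gripper":0.6},
    {"dx":0,"dy":0,"dz":2,"yaw":0,"gripper":0.6},
    {"dx":0,"dy":0,"dz":2,"yaw":0,"gripper":0.6},
    {"dx":0,"dy":0,"dz":2,"yaw":0,"gripper":0.6},
  ],
)

```text
clock: 19.73
tcp_pos: [0.5952, 0.017, 0.1569]
orientation: [2.012, 2.412, -0.001]
contact_force: [0.6, -0.2, -0.4]
grip_width: 0.0539
gripper_force: 63.7
```

```bash
python3 - <<'E'
from h import *
go((.5967,.0184,.06),100.48)
f=grab("wrist"); tiltrim(f,.056,-.08,-.02,.035); z=status.get_obs()["tcp_pos"][2]; held(f,.056,z+.0354,.004);print("b",rimw(f,(.5976,.021),.066,.082,.005))
E
```

```text
go [0.11 0.17 9.69] yaw -0.1 | now [0.5952 0.017  0.1569] xang 100.35 tilt [ 0.    -0.001] F [ 0.6 -0.2 -0.4] w 0.0539 t 19.7
rim tool mm [2.1 1.3] z -37.7 slopes x,y deg [-0.9 -0.2] 42
rim (array([0.5961, 0.0197]), 2707, np.float64(0.19259344251453805), 0.00142) tool [  2.2   1.2 -35.4] gf 63.7
b (array([0.5983, 0.0203]), 352, np.float64(0.08241693612406711), 0.00058)
```

send_rows(
  steps=[
    {"dx":0.08,"dy":0.2,"dz":0,"yaw":0,"gripper":0.6},
    {"dx":0.08,"dy":0.2,"dz":1,"yaw":0,"gripper":0.6},
    {"dx":0.08,"dy":0.2,"dz":2,"yaw":0,"gripper":0.6},
    {"dx":0.08,"dy":0.2,"dz":3,"yaw":0,"gripper":0.6},
    {"dx":0.08,"dy":0.2,"dz":3.6,"yaw":0,"gripper":0.6},
  ],
)

```text
clock: 20.4
tcp_pos: [0.5966, 0.0197, 0.1196]
orientation: [-2.009, -2.414, 0.001]
contact_force: [0.3, -0.3, -0.0]
grip_width: 0.0539
gripper_force: 63.7
```

send_rows(
  steps=[
    {"dx":0,"dy":0,"dz":0.4,"yaw":0,"gripper":0.6},
  ],
)

```text
clock: 20.52
tcp_pos: [0.597, 0.0198, 0.1162]
orientation: [-2.009, -2.415, 0.001]
contact_force: [1.1, -0.8, -0.6]
grip_width: 0.0536
gripper_force: 63.7
```

send_rows(
  steps=[
    {"dx":0,"dy":0,"dz":1.2,"yaw":0,"gripper":0.6},
    {"dx":0,"dy":0,"dz":2.4,"yaw":0,"gripper":0.6},
    {"dx":0,"dy":0,"dz":3.6,"yaw":0,"gripper":0.6},
    {"dx":0,"dy":0,"dz":4.5,"yaw":0,"gripper":0.6},
    {"dx":0,"dy":0,"dz":4.6,"yaw":0,"gripper":0.6},
  ],
)

```text
clock: 21.15
tcp_pos: [0.5966, 0.0198, 0.0699]
orientation: [-2.009, -2.414, 0.001]
contact_force: [-0.1, 0.4, 0.8]
grip_width: 0.054
gripper_force: 63.7
```

send_rows(
  steps=[
    {"dx":0,"dy":0,"dz":0,"yaw":0,"gripper":0.7},
    {"dx":0,"dy":0,"dz":0,"yaw":0,"gripper":0.8},
    {"dx":0,"dy":0,"dz":0,"yaw":0,"gripper":0.85},
    {"dx":0,"dy":0,"dz":-2,"yaw":0,"gripper":0.9},
    {"dx":0,"dy":0,"dz":-5,"yaw":0,"gripper":1},
  ],
)

```text
clock: 21.78
tcp_pos: [0.5967, 0.0198, 0.1219]
orientation: [-2.009, -2.415, 0.001]
contact_force: [0.9, -0.6, 0.6]
grip_width: 0.0852
gripper_force: 0.0
```

send_rows(
  steps=[
    {"dx":0,"dy":0,"dz":-3,"yaw":0,"gripper":1},
    {"dx":0,"dy":0,"dz":-6,"yaw":0,"gripper":1},
    {"dx":0,"dy":0,"dz":-8,"yaw":0,"gripper":1},
    {"dx":0,"dy":0,"dz":-8,"yaw":0,"gripper":1},
    {"dx":0,"dy":0,"dz":-8,"yaw":0,"gripper":1},
  ],
)

```text
clock: 22.4
tcp_pos: [0.5967, 0.0197, 0.2006]
orientation: [-2.009, -2.415, 0.001]
contact_force: [-0.7, 0.1, -0.2]
grip_width: 0.0855
gripper_force: 0.0
```

```bash
python3 - <<'E'
from h import *
f=grab("wrist"); save(f,"w7.png"); print("c",rimw(f,(.5978,.021),.056,.102,.012))
go((.4585+.003,-.25+.0025,.2),100.4)
E
```

```text
c (array([0.5983, 0.0227]), 726, np.float64(0.10153204026872376), 0.00061)
go [-23.81 -18.13   0.03] yaw 0.1 | now [0.5965 0.0196 0.2001] xang 100.48 tilt [-0.001 -0.   ] F [-0.4  0.  -1. ] w 0.0857 t 22.4
```

c is home. Now d.

send_rows(
  steps=[
    {"dx":-4.8,"dy":-3.6,"dz":0,"yaw":0,"gripper":1},
    {"dx":-9.6,"dy":-7.2,"dz":0,"yaw":0,"gripper":1},
    {"dx":-14.4,"dy":-10.8,"dz":0,"yaw":0,"gripper":1},
    {"dx":-19.2,"dy":-14.4,"dz":0,"yaw":0,"gripper":1},
    {"dx":-23.8,"dy":-18.1,"dz":0,"yaw":0,"gripper":1},
  ],
)

```text
clock: 23.08
tcp_pos: [0.4608, -0.2487, 0.1999]
orientation: [-2.008, -2.414, 0.0]
contact_force: [1.6, -0.7, -0.5]
grip_width: 0.0856
gripper_force: 0.0
```

send_rows(
  steps=[
    {"dx":0,"dy":0,"dz":0,"yaw":0,"gripper":1},
    {"dx":0,"dy":0,"dz":0,"yaw":0,"gripper":1},
    {"dx":0,"dy":0,"dz":0,"yaw":0,"gripper":1},
  ],
)

```text
clock: 23.45
tcp_pos: [0.4631, -0.2454, 0.2005]
orientation: [-2.005, -2.417, -0.001]
contact_force: [0.6, 0.3, 1.0]
grip_width: 0.0854
gripper_force: 0.0
```

```bash
python3 - <<'E'
from h import *
f=grab("wrist"); r=rimw(f,(.4615,-.2475),.046,.101,.006); print("d",r)
p=r[0]-np.array([.0011,.0012]); go((*p,.065),100.4)
E
```

```text
d (array([ 0.462 , -0.2476]), 453, np.float64(0.10116114375515257), 0.00061)
go [-0.29 -0.29 13.56] yaw 0.2 | now [ 0.4632 -0.2455  0.2006] xang 100.65 tilt [-0.     0.001] F [-0.3 -0.8 -0.2] w 0.0853 t 23.5
```

send_rows(
  steps=[
    {"dx":-0.3,"dy":-0.3,"dz":3.5,"yaw":0,"gripper":1},
    {"dx":-0.3,"dy":-0.3,"dz":7,"yaw":0,"gripper":1},
    {"dx":-0.3,"dy":-0.3,"dz":10.5,"yaw":0,"gripper":1},
    {"dx":-0.3,"dy":-0.3,"dz":12.5,"yaw":0,"gripper":1},
    {"dx":-0.3,"dy":-0.3,"dz":13.4,"yaw":0,"gripper":1},
  ],
)

```text
clock: 24.12
tcp_pos: [0.46, -0.2493, 0.0656]
orientation: [-2.005, -2.416, -0.0]
contact_force: [0.9, 0.5, 0.6]
grip_width: 0.0856
gripper_force: 0.0
```

send_rows(
  steps=[
    {"dx":0,"dy":0,"dz":0,"yaw":0,"gripper":1},
    {"dx":0,"dy":0,"dz":0,"yaw":0,"gripper":0.48},
    {"dx":0,"dy":0,"dz":0,"yaw":0,"gripper":0.48},
    {"dx":0,"dy":0,"dz":0,"yaw":0,"gripper":0.48},
    {"dx":0,"dy":0,"dz":0,"yaw":0,"gripper":0.48},
  ],
  force=60,
)

```text
clock: 24.75
tcp_pos: [0.4608, -0.2511, 0.0681]
orientation: [2.008, 2.413, 0.0]
contact_force: [-0.7, 1.2, 6.4]
grip_width: 0.0445
gripper_force: 60.2
```

```bash
python3 - <<'E'
from h import *
f=grab("wrist"); tiltrim(f,.046,-.08,-.02,.03);held(f,.046,.101,.004); go((.5967,.0205,.19),100.48)
E
```

```text
rim tool mm [2.7 1.5] z -36.6 slopes x,y deg [-2.1 -4.8] 42
rim (array([ 0.4615, -0.2478]), 2229, np.float64(0.10122079044560307), 0.00155) tool [  3.    1.3 -32.9] gf 60.2
go [ 24.22  18.31 -12.2 ] yaw -0.0 | now [ 0.4608 -0.251   0.0681] xang 100.47 tilt [ 0.002 -0.001] F [-0.6  0.6  6.6] w 0.044 t 24.8
```

send_rows(
  steps=[
    {"dx":0,"dy":0,"dz":-4.5,"yaw":0,"gripper":0.48},
    {"dx":0,"dy":0,"dz":-9,"yaw":0,"gripper":0.48},
    {"dx":1,"dy":0.8,"dz":-13,"yaw":0,"gripper":0.48},
    {"dx":5,"dy":3.8,"dz":-13,"yaw":0,"gripper":0.48},
    {"dx":9,"dy":6.8,"dz":-13,"yaw":0,"gripper":0.48},
  ],
)

```text
clock: 25.42
tcp_pos: [0.5113, -0.1494, 0.1981]
orientation: [2.01, 2.411, 0.001]
contact_force: [0.6, -1.0, -1.1]
grip_width: 0.0441
gripper_force: 61.6
```

send_rows(
  steps=[
    {"dx":4,"dy":3,"dz":0,"yaw":0,"gripper":0.48},
    {"dx":8,"dy":6,"dz":0,"yaw":0,"gripper":0.48},
    {"dx":12,"dy":9,"dz":0,"yaw":0,"gripper":0.48},
    {"dx":15.1,"dy":11.5,"dz":0,"yaw":0,"gripper":0.48},
    {"dx":15.1,"dy":11.5,"dz":0,"yaw":0,"gripper":0.48},
  ],
)

```text
clock: 26.05
tcp_pos: [0.5969, 0.024, 0.1972]
orientation: [-2.002, -2.42, -0.004]
contact_force: [-0.4, -0.1, -0.6]
grip_width: 0.0444
gripper_force: 61.6
```

send_rows(
  steps=[
    {"dx":0,"dy":0,"dz":0,"yaw":0,"gripper":0.48},
    {"dx":0,"dy":0,"dz":0,"yaw":0,"gripper":0.48},
    {"dx":0,"dy":0,"dz":0,"yaw":0,"gripper":0.48},
  ],
)

```text
clock: 26.42
tcp_pos: [0.5959, 0.0183, 0.1969]
orientation: [2.011, 2.413, -0.001]
contact_force: [-0.4, 1.1, -0.4]
grip_width: 0.0444
gripper_force: 61.6
```

```bash
python3 - <<'E'
from h import *
go((.5975,.0196,.06),100.48)
f=grab("wrist"); z=status.get_obs()["tcp_pos"][2]; held(f,.046,z+.0329,.004);print("c",rimw(f,(.5983,.0225),.056,.102,.005))
E
```

```text
go [ 0.11  0.18 13.69] yaw -0.1 | now [0.5959 0.0183 0.1969] xang 100.37 tilt [ 0.    -0.001] F [-0.4  1.1 -0.4] w 0.0444 t 26.4
rim (array([0.5967, 0.0215]), 2192, np.float64(0.22993371296161777), 0.00158) tool [  2.8   1.3 -32.9] gf 61.6
c (array([0.5984, 0.0219]), 269, np.float64(0.1024312073888964), 0.00057)
```

send_rows(
  steps=[
    {"dx":0.09,"dy":0.18,"dz":0.5,"yaw":0,"gripper":0.48},
    {"dx":0.09,"dy":0.18,"dz":1.5,"yaw":0,"gripper":0.48},
    {"dx":0.09,"dy":0.18,"dz":2.2,"yaw":0,"gripper":0.48},
    {"dx":0.09,"dy":0.18,"dz":3,"yaw":0,"gripper":0.48},
    {"dx":0.09,"dy":0.18,"dz":3.7,"yaw":0,"gripper":0.48},
  ],
)

```text
clock: 27.1
tcp_pos: [0.5976, 0.0208, 0.1591]
orientation: [-2.009, -2.415, 0.0]
contact_force: [-0.6, 0.7, -1.1]
grip_width: 0.044
gripper_force: 61.6
```

send_rows(
  steps=[
    {"dx":0,"dy":0,"dz":0.4,"yaw":0,"gripper":0.48},
  ],
)

```text
clock: 27.22
tcp_pos: [0.5976, 0.0208, 0.1552]
orientation: [-2.009, -2.415, 0.001]
contact_force: [0.1, -0.5, -0.7]
grip_width: 0.044
gripper_force: 61.6
```

send_rows(
  steps=[
    {"dx":0,"dy":0,"dz":1.6,"yaw":0,"gripper":0.48},
    {"dx":0,"dy":0,"dz":3.2,"yaw":0,"gripper":0.48},
    {"dx":0,"dy":0,"dz":4.8,"yaw":0,"gripper":0.48},
    {"dx":0,"dy":0,"dz":6,"yaw":0,"gripper":0.48},
    {"dx":0,"dy":0,"dz":6.3,"yaw":0,"gripper":0.48},
  ],
)

```text
clock: 27.85
tcp_pos: [0.5971, 0.0208, 0.0916]
orientation: [-2.008, -2.414, 0.002]
contact_force: [-0.7, 0.4, -0.6]
grip_width: 0.0442
gripper_force: 61.6
```

send_rows(
  steps=[
    {"dx":0,"dy":0,"dz":0,"yaw":0,"gripper":0.58},
    {"dx":0,"dy":0,"dz":0,"yaw":0,"gripper":0.68},
    {"dx":0,"dy":0,"dz":0,"yaw":0,"gripper":0.75},
    {"dx":0,"dy":0,"dz":-2,"yaw":0,"gripper":0.75},
    {"dx":0,"dy":0,"dz":-5,"yaw":0,"gripper":0.75},
  ],
)

```text
clock: 28.48
tcp_pos: [0.5974, 0.0208, 0.144]
orientation: [-2.009, -2.415, 0.001]
contact_force: [-0.2, -0.6, -0.3]
grip_width: 0.0643
gripper_force: 0.0
```

send_rows(
  steps=[
    {"dx":0,"dy":0,"dz":-3.5,"yaw":0,"gripper":1},
    {"dx":0,"dy":0,"dz":-7,"yaw":0,"gripper":1},
    {"dx":0,"dy":0,"dz":-8.5,"yaw":0,"gripper":1},
    {"dx":0,"dy":0,"dz":-8.5,"yaw":0,"gripper":1},
  ],
)

```text
clock: 28.98
tcp_pos: [0.5983, 0.0209, 0.2291]
orientation: [2.008, 2.413, 0.002]
contact_force: [-0.7, 0.3, -1.2]
grip_width: 0.0854
gripper_force: 0.0
```

```bash
python3 - <<'E'
from h import *
f=grab("wrist"); print("d",rimw(f,(.599,.023),.046,.122,.012))
t=grab("top"); print("f",rim(t,(.584,-.36),.026,.135))
go((.5843+.003,-.3601+.0024,.23),100.4)
E
```

```text
d (array([0.5985, 0.0244]), 535, np.float64(0.12154764448465558), 0.00059)
f (array([ 0.58404758, -0.36009963]), np.float64(0.026647261702233582), 32)
go [-37.02  -7.84  -0.31] yaw 0.1 | now [0.597  0.0206 0.2268] xang 100.48 tilt [-0.002 -0.   ] F [-0.3  0.4 -1.3] w 0.0856 t 29.1
```

d is home. Now f, again on an arc clear of the bottle.

send_rows(
  steps=[
    {"dx":-4,"dy":-2.5,"dz":0,"yaw":0,"gripper":1},
    {"dx":-8,"dy":-5,"dz":0,"yaw":0,"gripper":1},
    {"dx":-12.5,"dy":-7,"dz":0,"yaw":0,"gripper":1},
    {"dx":-17,"dy":-8,"dz":0,"yaw":0,"gripper":1},
    {"dx":-21.5,"dy":-8.5,"dz":0,"yaw":0,"gripper":1},
  ],
)

```text
clock: 29.7
tcp_pos: [0.5518, -0.2075, 0.2262]
orientation: [-2.008, -2.413, 0.002]
contact_force: [1.8, -0.6, -0.2]
grip_width: 0.0855
gripper_force: 0.0
```

send_rows(
  steps=[
    {"dx":-4,"dy":0.1,"dz":0,"yaw":0,"gripper":1},
    {"dx":-8,"dy":0.3,"dz":0,"yaw":0,"gripper":1},
    {"dx":-12,"dy":0.5,"dz":0,"yaw":0,"gripper":1},
    {"dx":-15.5,"dy":0.7,"dz":0,"yaw":0,"gripper":1},
    {"dx":-15.5,"dy":0.7,"dz":0,"yaw":0,"gripper":1},
  ],
)

```text
clock: 30.32
tcp_pos: [0.5867, -0.3605, 0.225]
orientation: [-2.013, -2.408, 0.003]
contact_force: [0.7, -0.0, 0.2]
grip_width: 0.0852
gripper_force: 0.0
```

send_rows(
  steps=[
    {"dx":0,"dy":0,"dz":0,"yaw":0,"gripper":1},
    {"dx":0,"dy":0,"dz":0,"yaw":0,"gripper":1},
  ],
)

```text
clock: 30.58
tcp_pos: [0.5884, -0.3554, 0.2274]
orientation: [-2.006, -2.416, -0.001]
contact_force: [0.6, 0.0, 0.3]
grip_width: 0.0858
gripper_force: 0.0
```

```bash
python3 - <<'E'
from h import *
f=grab("wrist"); r=rimw(f,(.5873,-.3577),.026,.135,.006); print("f",r)
p=r[0]-np.array([.0011,.0012]); go((*p,.098),100.4)
E
```

```text
f (array([ 0.5891, -0.3587]), 250, np.float64(0.13512681217470257), 0.00055)
go [-0.42 -0.12 12.96] yaw 0.2 | now [ 0.5885 -0.3556  0.2276] xang 100.59 tilt [-0.     0.001] F [-0.8  0.3 -0.1] w 0.0852 t 30.6
```

send_rows(
  steps=[
    {"dx":-0.4,"dy":-0.1,"dz":3.5,"yaw":0,"gripper":1},
    {"dx":-0.4,"dy":-0.1,"dz":7,"yaw":0,"gripper":1},
    {"dx":-0.4,"dy":-0.1,"dz":10.5,"yaw":0,"gripper":1},
    {"dx":-0.4,"dy":-0.1,"dz":12.5,"yaw":0,"gripper":1},
    {"dx":-0.4,"dy":-0.1,"dz":13.6,"yaw":0,"gripper":1},
  ],
)

```text
clock: 31.25
tcp_pos: [0.5881, -0.3608, 0.0912]
orientation: [-2.008, -2.415, 0.0]
contact_force: [-0.0, -0.4, -0.4]
grip_width: 0.0856
gripper_force: 0.0
```

send_rows(
  steps=[
    {"dx":0,"dy":0,"dz":0,"yaw":0,"gripper":1},
    {"dx":0,"dy":0,"dz":0,"yaw":0,"gripper":0.25},
    {"dx":0,"dy":0,"dz":0,"yaw":0,"gripper":0.25},
    {"dx":0,"dy":0,"dz":0,"yaw":0,"gripper":0.25},
    {"dx":0,"dy":0,"dz":0,"yaw":0,"gripper":0.25},
  ],
  force=60,
)

```text
clock: 31.88
tcp_pos: [0.5885, -0.3617, 0.0926]
orientation: [2.009, 2.414, 0.0]
contact_force: [0.1, -0.4, 4.6]
grip_width: 0.0242
gripper_force: 59.3
```

```bash
python3 - <<'E'
from h import *
f=grab("wrist"); held(f,.026,.135,.004); go((.5972,.022,.25),100.48)
E
```

```text
rim (array([ 0.5893, -0.3585]), 1527, np.float64(0.1351387059209203), 0.00215) tool [  2.9   1.3 -42.4] gf 59.3
go [ 37.55   7.84 -15.77] yaw -0.0 | now [ 0.5886 -0.3616  0.0926] xang 100.47 tilt [ 0.001 -0.001] F [0.5 0.1 4.4] w 0.0239 t 31.9
```

send_rows(
  steps=[
    {"dx":0,"dy":0,"dz":-5,"yaw":0,"gripper":0.25},
    {"dx":0,"dy":0,"dz":-10,"yaw":0,"gripper":0.25},
    {"dx":2,"dy":-0.5,"dz":-14,"yaw":0,"gripper":0.25},
    {"dx":6,"dy":-1,"dz":-15,"yaw":0,"gripper":0.25},
    {"dx":10.5,"dy":-1,"dz":-15,"yaw":0,"gripper":0.25},
  ],
)

```text
clock: 32.55
tcp_pos: [0.559, -0.2597, 0.2431]
orientation: [2.01, 2.411, 0.001]
contact_force: [0.5, 0.4, 0.0]
grip_width: 0.0237
gripper_force: 59.0
```

send_rows(
  steps=[
    {"dx":4.5,"dy":0.5,"dz":0,"yaw":0,"gripper":0.25},
    {"dx":9,"dy":1.5,"dz":0,"yaw":0,"gripper":0.25},
    {"dx":13.5,"dy":3,"dz":0,"yaw":0,"gripper":0.25},
    {"dx":18,"dy":5,"dz":0,"yaw":0,"gripper":0.25},
    {"dx":22.5,"dy":7,"dz":0,"yaw":0,"gripper":0.25},
  ],
)

```text
clock: 33.17
tcp_pos: [0.587, -0.0246, 0.2418]
orientation: [2.01, 2.415, -0.0]
contact_force: [0.9, 0.4, 0.5]
grip_width: 0.0241
gripper_force: 59.0
```

send_rows(
  steps=[
    {"dx":4.5,"dy":1.8,"dz":0,"yaw":0,"gripper":0.25},
    {"dx":4.5,"dy":1.8,"dz":0,"yaw":0,"gripper":0.25},
    {"dx":4.5,"dy":1.8,"dz":0,"yaw":0,"gripper":0.25},
    {"dx":4.5,"dy":1.8,"dz":0,"yaw":0,"gripper":0.25},
  ],
)

```text
clock: 33.67
tcp_pos: [0.5964, 0.0198, 0.2416]
orientation: [2.012, 2.412, -0.002]
contact_force: [-0.5, 0.3, -0.9]
grip_width: 0.0241
gripper_force: 59.0
```

```bash
python3 - <<'E'
from h import *
go((.5977,.0213,.118),100.48)
f=grab("wrist"); z=status.get_obs()["tcp_pos"][2]; held(f,.026,z+.0424,.004);print("d",rimw(f,(.5985,.0235),.046,.122,.005))
E
```

```text
go [ 0.14  0.16 12.36] yaw -0.1 | now [0.5964 0.0198 0.2416] xang 100.34 tilt [-0.    -0.001] F [-0.5  0.3 -0.9] w 0.0241 t 33.7
rim (array([0.5972, 0.0228]), 1545, np.float64(0.28409458032327595), 0.00216) tool [  2.7   1.3 -42.4] gf 59.0
d (array([0.5986, 0.0238]), 251, np.float64(0.12236998527979587), 0.0006)
```

send_rows(
  steps=[
    {"dx":0.12,"dy":0.15,"dz":1,"yaw":0,"gripper":0.25},
    {"dx":0.12,"dy":0.15,"dz":2,"yaw":0,"gripper":0.25},
    {"dx":0.12,"dy":0.15,"dz":3,"yaw":0,"gripper":0.25},
    {"dx":0.12,"dy":0.15,"dz":4,"yaw":0,"gripper":0.25},
    {"dx":0.12,"dy":0.15,"dz":5,"yaw":0,"gripper":0.25},
  ],
)

```text
clock: 34.35
tcp_pos: [0.5977, 0.0231, 0.191]
orientation: [-2.009, -2.415, 0.0]
contact_force: [0.0, 0.9, -0.7]
grip_width: 0.0244
gripper_force: 59.0
```

send_rows(
  steps=[
    {"dx":0,"dy":0,"dz":2,"yaw":0,"gripper":0.25},
    {"dx":0,"dy":0,"dz":4,"yaw":0,"gripper":0.25},
    {"dx":0,"dy":0,"dz":6,"yaw":0,"gripper":0.25},
    {"dx":0,"dy":0,"dz":7,"yaw":0,"gripper":0.25},
    {"dx":0,"dy":0,"dz":7.3,"yaw":0,"gripper":0.25},
  ],
)

```text
clock: 34.98
tcp_pos: [0.5975, 0.0231, 0.1179]
orientation: [-2.009, -2.414, 0.001]
contact_force: [-0.2, -0.6, -0.3]
grip_width: 0.0241
gripper_force: 59.0
```

send_rows(
  steps=[
    {"dx":0,"dy":0,"dz":0,"yaw":0,"gripper":0.35},
    {"dx":0,"dy":0,"dz":0,"yaw":0,"gripper":0.45},
    {"dx":0,"dy":0,"dz":0,"yaw":0,"gripper":0.55},
    {"dx":0,"dy":0,"dz":-3,"yaw":0,"gripper":0.55},
    {"dx":0,"dy":0,"dz":-6.5,"yaw":0,"gripper":0.55},
  ],
)

```text
clock: 35.6
tcp_pos: [0.5974, 0.023, 0.1843]
orientation: [-2.009, -2.414, 0.001]
contact_force: [-0.1, 0.2, 0.2]
grip_width: 0.0467
gripper_force: 0.0
```

send_rows(
  steps=[
    {"dx":0,"dy":0,"dz":-4,"yaw":0,"gripper":0},
    {"dx":0,"dy":0,"dz":-7,"yaw":0,"gripper":0},
    {"dx":0,"dy":0,"dz":-7,"yaw":0,"gripper":0},
    {"dx":0,"dy":0,"dz":-7,"yaw":0,"gripper":0},
  ],
)

```text
clock: 36.1
tcp_pos: [0.5974, 0.0229, 0.2533]
orientation: [-2.009, -2.415, 0.001]
contact_force: [-0.9, -0.9, 0.1]
grip_width: -0.0001
gripper_force: 0.0
```

```bash
python3 - <<'E'
from h import *
f=grab("wrist"); save(f,"w8.png"); print("f",rimw(f,(.599,.024),.026,.159,.012))
o=status.get_obs(); R=Ro.from_rotvec(o["orientation"]).as_matrix(); w=cloud(f); t=(w-o["tcp_pos"])@R*1000
q=t[(abs(t[...,0])<30)&(abs(t[...,1])<40)&(t[...,2]>-45)&(t[...,2]<20)]; print("tips",len(q),np.round(np.percentile(q,[1,50,99],axis=0)).tolist())
z=w[...,2]; m=(z>.168)&(z<.19)&(np.hypot(w[...,0]-.58,w[...,1]-.105)<.1)&(w[...,1]>.06); p=w[m][:,:2]
r=cv2.minAreaRect(p.astype(np.float32)); print("bar",r,cv2.boxPoints(r).tolist()); go((.596,.02,.25),100.48)
E
```

```text
f (array([0.5982, 0.0258]), 326, np.float64(0.15847016110180664), 0.00052)
tips 1190 [[7.0, -12.0, -45.0], [11.0, 1.0, -34.0], [12.0, 15.0, -20.0]]
bar ((0.5814645290374756, 0.10437473654747009), (0.10710536688566208, 0.017627956345677376), 7.624835968017578) [[0.527215838432312, 0.10600508749485016], [0.5295548439025879, 0.08853299915790558], [0.6357132196426392, 0.10274438560009003], [0.6333742141723633, 0.1202164739370346]]
go [-0.26 -0.16  0.27] yaw -0.0 | now [0.5971 0.0228 0.2527] xang 100.48 tilt [-0.002 -0.   ] F [0.2 0.4 0.3] w -0.0001 t 36.1
```

View pics/w8.png

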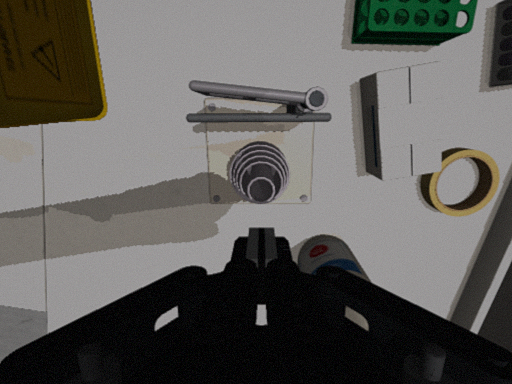

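All four are nested, with the f rim at 159 mm. The view shows the stack at (261,180), the closed fingers at (261,250), and the bracket bar from (195,87) to its hinge at (316,98). Now I swing the bracket, with the closed fingers above the panel pushing the upper bar from behind.

send_rows(
  steps=[
    {"dx":3.2,"dy":-1.6,"dz":0,"yaw":0,"gripper":0},
    {"dx":6.3,"dy":-3.2,"dz":0,"yaw":0,"gripper":0},
    {"dx":6.3,"dy":-3.2,"dz":0,"yaw":0,"gripper":0},
    {"dx":6.3,"dy":-3.2,"dz":0,"yaw":0,"gripper":0},
  ],
)

```text
clock: 36.65
tcp_pos: [0.5548, 0.0784, 0.253]
orientation: [-2.009, -2.414, 0.002]
contact_force: [0.3, -0.2, 0.2]
grip_width: -0.0001
gripper_force: 0.0
```

send_rows(
  steps=[
    {"dx":0,"dy":0,"dz":2.5,"yaw":0,"gripper":0},
    {"dx":0,"dy":0,"dz":5,"yaw":0,"gripper":0},
    {"dx":0,"dy":0,"dz":7,"yaw":0,"gripper":0},
    {"dx":0,"dy":0,"dz":8,"yaw":0,"gripper":0},
    {"dx":0,"dy":0,"dz":8,"yaw":0,"gripper":0},
  ],
)

```text
clock: 37.28
tcp_pos: [0.5548, 0.0785, 0.1731]
orientation: [-2.01, -2.413, 0.002]
contact_force: [0.8, -0.0, -0.0]
grip_width: -0.0001
gripper_force: 0.0
```

```bash
python3 - <<'E'
from h import *
go((.5961,.0191,.172),100.4); f=grab("wrist"); save(f,"w9.png")
E
```

```text
go [-6.59  2.99  0.1 ] yaw 0.0 | now [0.5548 0.0785 0.1731] xang 100.42 tilt [-0.001 -0.   ] F [ 0.8 -0.  -0. ] w -0.0001 t 37.3
```

View pics/w9.png

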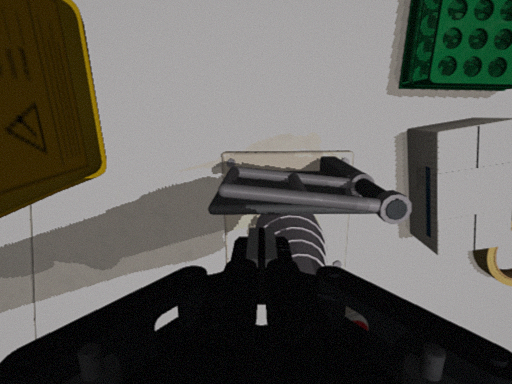

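The fingers at (262,240) stand just behind the upper bar, which runs from (220,195) to the hinge at (395,207). I push along the arc.

send_rows(
  steps=[
    {"dx":0.7,"dy":-0.1,"dz":0,"yaw":0,"gripper":0},
    {"dx":1.4,"dy":-0.2,"dz":0,"yaw":0,"gripper":0},
    {"dx":2.1,"dy":-0.2,"dz":0,"yaw":0,"gripper":0},
    {"dx":2.9,"dy":-0.2,"dz":0,"yaw":0,"gripper":0},
    {"dx":3.6,"dy":0.1,"dz":0,"yaw":0,"gripper":0},
  ],
)

```text
clock: 37.95
tcp_pos: [0.5492, 0.1155, 0.1739]
orientation: [2.009, 2.415, 0.0]
contact_force: [0.5, 0.9, -0.2]
grip_width: 0.0001
gripper_force: 0.0
```

send_rows(
  steps=[
    {"dx":0.7,"dy":0.2,"dz":0,"yaw":0,"gripper":0},
    {"dx":1.4,"dy":0.4,"dz":0,"yaw":0,"gripper":0},
    {"dx":2.1,"dy":0.6,"dz":0,"yaw":0,"gripper":0},
    {"dx":2.8,"dy":1.1,"dz":0,"yaw":0,"gripper":0},
    {"dx":3.4,"dy":1.6,"dz":0,"yaw":0,"gripper":0},
  ],
)

```text
clock: 38.58
tcp_pos: [0.5592, 0.1517, 0.1738]
orientation: [2.009, 2.415, 0.0]
contact_force: [-0.0, -0.1, 0.1]
grip_width: -0.0001
gripper_force: 0.0
```

send_rows(
  steps=[
    {"dx":0.5,"dy":0.5,"dz":0,"yaw":0,"gripper":0},
    {"dx":1,"dy":1.1,"dz":0,"yaw":0,"gripper":0},
    {"dx":1.4,"dy":1.8,"dz":0,"yaw":0,"gripper":0},
    {"dx":1.8,"dy":2.6,"dz":0,"yaw":0,"gripper":0},
    {"dx":2.1,"dy":3.4,"dz":0,"yaw":0,"gripper":0},
  ],
)

```text
clock: 39.2
tcp_pos: [0.5891, 0.1783, 0.1738]
orientation: [2.009, 2.415, 0.0]
contact_force: [0.1, -0.7, 0.8]
grip_width: 0.0001
gripper_force: 0.0
```

```bash
python3 - <<'E'
from h import *
go((.5961,.0191,.172),100.4); f=grab("wrist"); save(f,"w10.png"); np.savez("pics/w10.npz",**f)
w=cloud(f);z=w[...,2]; m=(z>.17)&(z<.186)&(w[...,0]>.56)&(w[...,0]<.68)&(w[...,1]>.08)&(w[...,1]<.25); p=w[m][:,:2]
vx,vy,x0,y0=cv2.fitLine(p.astype(np.float32),cv2.DIST_HUBER,0,.01,.01).ravel(); print(len(p),"bar dir deg",np.degrees(np.arctan2(vy,vx)),x0,y0)
E
```

```text
go [-15.78  -2.2    0.18] yaw 0.1 | now [0.5891 0.1783 0.1738] xang 100.47 tilt [0. 0.] F [ 0.1 -0.7  0.8] w 0.0001 t 39.2Traceback (most recent call last):
  File "<stdin>", line 4, in <module>
cv2.error: OpenCV(4.12.0) /io/opencv/modules/imgproc/src/linefit.cpp:50: error: (-215:Assertion failed) count > 0 in function 'fitLine2D_wods'
```

```bash
python3 - <<'E'
from h import *
t=grab("side"); np.savez("pics/s2.npz",**t); f=dict(np.load("pics/w10.npz"))
for n,g in (("wrist",f),("side",t),("top",grab("top"))):
    w=cloud(g);z=w[...,2]; m=(z>.165)&(z<.19)&(w[...,0]>.5)&(w[...,0]<.7)&(w[...,1]>.07)&(w[...,1]<.3); p=w[m]
    print(n,len(p)); 
    if len(p)>4: r=cv2.minAreaRect(p[:,:2].astype(np.float32)); print(r,np.round(cv2.boxPoints(r),3).tolist())
a=cv2.resize(t["color"][120:240,190:350,::-1],(400,300),interpolation=3); b=cv2.resize(f["color"][:,:,::-1],(400,300))
cv2.imwrite("pics/c2.png",np.hstack([a,b]))
E
```

```text
wrist 95
((0.5372916460037231, 0.10606290400028229), (0.008962715975940228, 0.004517077002674341), 35.22947692871094) [[0.5320000052452087, 0.10499999672174454], [0.5350000262260437, 0.10199999809265137], [0.5419999957084656, 0.10700000077486038], [0.5400000214576721, 0.10999999940395355]]
side 80
((0.5801838040351868, 0.1036929190158844), (0.10314452648162842, 0.01977599784731865), 6.368488788604736) [[0.527999997138977, 0.1080000028014183], [0.5299999713897705, 0.08799999952316284], [0.6330000162124634, 0.10000000149011612], [0.6299999952316284, 0.11900000274181366]]
top 111
((0.5768133401870728, 0.10562322288751602), (0.10348866134881973, 0.015016155317425728), 2.9049665927886963) [[0.5249999761581421, 0.10999999940395355], [0.5260000228881836, 0.09600000083446503], [0.6290000081062317, 0.10100000351667404], [0.628000020980835, 0.11599999666213989]]
```

View pics/c2.png

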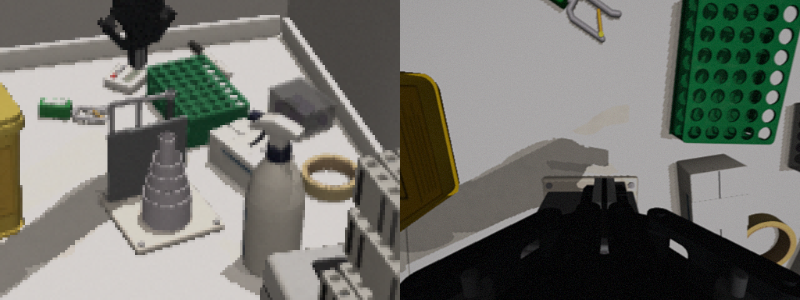

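The bracket did not move: the side view shows the closed fingertips at (137,68), above the bar. I measure the tip height from the side depth.

```bash
python3 - <<'E'
from h import *
g=dict(np.load("pics/s2.npz")); w=cloud(g); o=status.get_obs(); p=o["tcp_pos"]
m=(np.hypot(w[...,0]-p[0],w[...,1]-p[1])<.03)&(w[...,2]>.14)&(w[...,2]<.4); q=w[m]
print(len(q),np.round(np.percentile(q[:,2],[0,1,5,20,50]),4)); k=q[q[:,2]<q[:,2].min()+.012]; print(np.round(k-p,3)[:12].tolist())
f=dict(np.load("pics/w10.npz")); R=Ro.from_rotvec(o["orientation"]).as_matrix(); t=(cloud(f)-p)@R*1000
q=t[(abs(t[...,0])<16)&(abs(t[...,1])<20)&(t[...,2]<60)]; print(len(q),np.round(np.percentile(q[:,2],[1,50,90,99,100])))
E
```

```text
310 [0.1944 0.1983 0.2077 0.2363 0.2699]
[[0.008, -0.002, 0.031], [0.011, -0.005, 0.032], [0.018, 0.005, 0.025], [-0.008, -0.002, 0.029], [0.007, -0.009, 0.03], [0.016, -0.004, 0.027], [-0.005, -0.007, 0.026], [-0.001, -0.008, 0.027], [0.002, -0.011, 0.028], [0.004, -0.019, 0.032], [0.012, -0.001, 0.021], [-0.003, -0.015, 0.027]]
8238 [-109.  -70.  -38.  -23.  -18.]
```

I had the sign of the tip offset reversed (tip = TCP + 18 mm). I return to the start, go 4 cm lower and repeat.

send_rows(
  steps=[
    {"dx":-3,"dy":-1.7,"dz":-0.5,"yaw":0,"gripper":0},
    {"dx":-6,"dy":-3.4,"dz":-0.5,"yaw":0,"gripper":0},
    {"dx":-9.2,"dy":-5.2,"dz":-0.5,"yaw":0,"gripper":0},
    {"dx":-9.2,"dy":-5.2,"dz":-0.5,"yaw":0,"gripper":0},
    {"dx":-9.2,"dy":-5.2,"dz":0,"yaw":0,"gripper":0},
  ],
)

```text
clock: 39.98
tcp_pos: [0.5545, 0.0785, 0.1742]
orientation: [2.009, 2.414, 0.002]
contact_force: [0.4, 1.1, -0.3]
grip_width: 0.0003
gripper_force: 0.0
```

send_rows(
  steps=[
    {"dx":0,"dy":0,"dz":1.5,"yaw":0,"gripper":0},
    {"dx":0,"dy":0,"dz":3,"yaw":0,"gripper":0},
    {"dx":0,"dy":0,"dz":4,"yaw":0,"gripper":0},
    {"dx":0,"dy":0,"dz":4,"yaw":0,"gripper":0},
  ],
)

```text
clock: 40.48
tcp_pos: [0.5533, 0.0781, 0.1325]
orientation: [-2.008, -2.414, 0.003]
contact_force: [0.5, -0.1, 0.1]
grip_width: -0.0002
gripper_force: 0.0
```

send_rows(
  steps=[
    {"dx":0.7,"dy":-0.1,"dz":0,"yaw":0,"gripper":0},
    {"dx":1.4,"dy":-0.2,"dz":0,"yaw":0,"gripper":0},
    {"dx":2,"dy":-0.2,"dz":0,"yaw":0,"gripper":0},
  ],
)

```text
clock: 40.85
tcp_pos: [0.5492, 0.0971, 0.1344]
orientation: [2.009, 2.413, 0.001]
contact_force: [1.8, -3.8, 1.3]
grip_width: 0.0005
gripper_force: 1.6
```

send_rows(
  steps=[
    {"dx":0.5,"dy":0,"dz":0,"yaw":0,"gripper":0},
    {"dx":1,"dy":0,"dz":0,"yaw":0,"gripper":0},
    {"dx":1.6,"dy":0.3,"dz":0,"yaw":0,"gripper":0},
    {"dx":2.2,"dy":0.5,"dz":0,"yaw":0,"gripper":0},
    {"dx":2.8,"dy":0.7,"dz":0,"yaw":0,"gripper":0},
  ],
)

```text
clock: 41.48
tcp_pos: [0.5504, 0.1263, 0.1337]
orientation: [2.009, 2.415, -0.001]
contact_force: [0.5, -3.4, 0.4]
grip_width: -0.0
gripper_force: 1.7
```

send_rows(
  steps=[
    {"dx":0.5,"dy":0.2,"dz":0,"yaw":0,"gripper":0},
    {"dx":1,"dy":0.5,"dz":0,"yaw":0,"gripper":0},
    {"dx":1.5,"dy":0.8,"dz":0,"yaw":0,"gripper":0},
    {"dx":2,"dy":1.1,"dz":0,"yaw":0,"gripper":0},
    {"dx":2.4,"dy":1.5,"dz":0,"yaw":0,"gripper":0},
  ],
)

```text
clock: 42.1
tcp_pos: [0.5605, 0.1529, 0.1337]
orientation: [-2.009, -2.415, 0.001]
contact_force: [-0.2, -2.9, -0.3]
grip_width: -0.0001
gripper_force: 1.6
```

send_rows(
  steps=[
    {"dx":0.4,"dy":0.5,"dz":0,"yaw":0,"gripper":0},
    {"dx":0.8,"dy":1,"dz":0,"yaw":0,"gripper":0},
    {"dx":1.2,"dy":1.6,"dz":0,"yaw":0,"gripper":0},
    {"dx":1.6,"dy":2.3,"dz":0,"yaw":0,"gripper":0},
    {"dx":1.8,"dy":3,"dz":0,"yaw":0,"gripper":0},
  ],
)

```text
clock: 42.72
tcp_pos: [0.5871, 0.1763, 0.1337]
orientation: [-2.008, -2.415, 0.0]
contact_force: [-1.0, -3.3, 0.1]
grip_width: -0.0002
gripper_force: 1.5
```

```bash
python3 - <<'E'
from h import *
go((.5961,.0191,.132),100.4)
for n in ("side","top"):
    w=cloud(grab(n));z=w[...,2]; m=(z>.165)&(z<.188)&(w[...,0]>.5)&(w[...,0]<.7)&(w[...,1]>.07)&(w[...,1]<.3); p=w[m]
    print(n,len(p)); 
    if len(p)>4: r=cv2.minAreaRect(p[:,:2].astype(np.float32)); print(r,np.round(cv2.boxPoints(r),3).tolist())
E
```

```text
go [-15.62  -1.98   0.17] yaw 0.1 | now [0.5871 0.1763 0.1337] xang 100.51 tilt [-0.  0.] F [-1.  -3.3  0.1] w -0.0002 t 42.7
side 86
((0.6119585633277893, 0.14588376879692078), (0.035007067024707794, 0.0939638763666153), 34.14447021484375) [[0.5709999799728394, 0.17499999701976776], [0.6240000128746033, 0.09700000286102295], [0.652999997138977, 0.11699999868869781], [0.6000000238418579, 0.19499999284744263]]
top 63
((0.6187230944633484, 0.1255979835987091), (0.015199036337435246, 0.05156850442290306), 7.399635314941406) [[0.6079999804496765, 0.15000000596046448], [0.6150000095367432, 0.0989999994635582], [0.6299999952316284, 0.10100000351667404], [0.6230000257492065, 0.15199999511241913]]
```

send_rows(
  steps=[
    {"dx":0.2,"dy":0.3,"dz":0,"yaw":0,"gripper":0},
    {"dx":0.3,"dy":0.6,"dz":0,"yaw":0,"gripper":0},
    {"dx":0.3,"dy":0.8,"dz":0,"yaw":0,"gripper":0},
    {"dx":0.3,"dy":0.9,"dz":0,"yaw":0,"gripper":0},
    {"dx":0.3,"dy":1,"dz":0,"yaw":0,"gripper":0},
  ],
)

```text
clock: 43.45
tcp_pos: [0.5932, 0.1799, 0.1336]
orientation: [-2.007, -2.413, 0.009]
contact_force: [-14.0, -5.2, 9.2]
grip_width: -0.0001
gripper_force: 7.4
```

send_rows(
  steps=[
    {"dx":0,"dy":0.1,"dz":0,"yaw":0,"gripper":0},
    {"dx":0,"dy":0.15,"dz":0,"yaw":0,"gripper":0},
  ],
)

```text
clock: 43.7
tcp_pos: [0.5932, 0.1799, 0.1335]
orientation: [-2.006, -2.412, 0.013]
contact_force: [-17.9, -6.1, 11.8]
grip_width: 0.0001
gripper_force: 9.6
```

The bracket is at its stop (force rises, no further motion). I back off, rise, and measure the bar.

send_rows(
  steps=[
    {"dx":0,"dy":-1.5,"dz":0,"yaw":0,"gripper":0},
    {"dx":-1,"dy":-3,"dz":0,"yaw":0,"gripper":0},
    {"dx":-3,"dy":-4,"dz":-4,"yaw":0,"gripper":0},
    {"dx":-6,"dy":-4,"dz":-8,"yaw":0,"gripper":0},
    {"dx":-9,"dy":-4,"dz":-11,"yaw":0,"gripper":0.6},
  ],
)

```text
clock: 44.32
tcp_pos: [0.5758, 0.0851, 0.2463]
orientation: [2.006, 2.414, 0.006]
contact_force: [1.5, 0.1, -0.5]
grip_width: 0.0172
gripper_force: 0.0
```

send_rows(
  steps=[
    {"dx":0,"dy":0,"dz":0,"yaw":0,"gripper":0.6},
    {"dx":0,"dy":0,"dz":0,"yaw":0,"gripper":0.6},
    {"dx":0,"dy":0,"dz":0,"yaw":0,"gripper":0.6},
  ],
)

```text
clock: 44.7
tcp_pos: [0.574, 0.0862, 0.2428]
orientation: [-2.006, -2.416, 0.001]
contact_force: [0.3, -0.6, -0.2]
grip_width: 0.0514
gripper_force: 0.0
```

```bash
python3 - <<'E'
from h import *
go((.5961,.0191,.132),100.4); f=grab("wrist")
w=cloud(f);z=w[...,2]; m=(z>.172)&(z<.186)&(w[...,0]>.56)&(w[...,0]<.68)&(w[...,1]>.08)&(w[...,1]<.25); p=w[m]
h=p[p[:,1]>.135]; vx,vy,x0,y0=cv2.fitLine(h[:,:2].astype(np.float32),cv2.DIST_HUBER,0,.01,.01).ravel(); print(len(p),len(h),"dir",np.degrees(np.arctan2(vy,vx)),x0,y0,"end y",np.percentile(p[:,1],[0,1,99,100]))
e=p[p[:,1]>np.percentile(p[:,1],85)]; print("end pts mean",e.mean(0),np.ptp(e[:,0]))
m=(z>.150)&(z<.168)&(np.hypot(w[...,0]-.5985,w[...,1]-.0245)<.03); print("f rim z",np.percentile(z[m],[10,50,95]),m.sum())
# tag from top
t=grab("top"); c=t["color"].astype(int); g=(c[...,1]>c[...,0]+30)&(c[...,1]>c[...,2]+20); g[:200]=0; wt=cloud(t); q=wt[g]; q=q[q[:,2]>.02]
r=cv2.minAreaRect(q[:,:2].astype(np.float32)); print("tag",len(q),r,q.mean(0))
E
```

```text
go [-7.01  0.95 11.08] yaw 0.2 | now [0.574  0.0862 0.2428] xang 100.6 tilt [-0.001  0.   ] F [ 0.3 -0.6 -0.2] w 0.0514 t 44.7
1763 1128 dir -79.09198 0.61326545 0.17228551 end y [0.10182653 0.10342084 0.20522976 0.20680279]
end pts mean [0.60817753 0.19887939 0.1794939 ] 0.009531775094101413
f rim z [0.1516973  0.15751251 0.16031672] 369
tag 67 ((0.48378297686576843, 0.35249167680740356), (0.025363728404045105, 0.053362950682640076), 70.77922821044922) [0.48279977 0.35116179 0.02771447]
```

send_rows(
  steps=[
    {"dx":4.5,"dy":-0.6,"dz":0,"yaw":-10,"gripper":0.6},
    {"dx":9,"dy":-1.2,"dz":0,"yaw":-20,"gripper":0.6},
    {"dx":13.5,"dy":-1.8,"dz":0,"yaw":-30,"gripper":0.6},
    {"dx":18,"dy":-2.4,"dz":0,"yaw":-40,"gripper":0.6},
    {"dx":22.5,"dy":-2.9,"dz":0,"yaw":-50,"gripper":0.6},
  ],
)

```text
clock: 45.42
tcp_pos: [0.5043, 0.3026, 0.2434]
orientation: [-0.79, -3.04, 0.0]
contact_force: [1.3, -0.7, -0.2]
grip_width: 0.0512
gripper_force: 0.0
```

send_rows(
  steps=[
    {"dx":2,"dy":1.9,"dz":2,"yaw":-5,"gripper":0.6},
    {"dx":4,"dy":3.8,"dz":4,"yaw":-9.4,"gripper":0.6},
    {"dx":4,"dy":3.8,"dz":6,"yaw":-9.4,"gripper":0.6},
    {"dx":4,"dy":3.8,"dz":6,"yaw":-9.4,"gripper":0.6},
    {"dx":4,"dy":3.8,"dz":6,"yaw":-9.4,"gripper":0.6},
  ],
)

```text
clock: 46.05
tcp_pos: [0.49, 0.3528, 0.1841]
orientation: [0.552, 3.092, -0.0]
contact_force: [-0.4, -0.3, 0.2]
grip_width: 0.0511
gripper_force: 0.0
```

```bash
cat >> h.py <<'E'
def tagpose(f,zt=.028,near=(.487,.355)):
    c=f["color"].astype(int); w=cloud(f)
    m=(np.hypot(w[...,0]-near[0],w[...,1]-near[1])<.06)&(abs(w[...,2]-zt)<.004); q=w[m]; q=q[:,:2]
    r=cv2.minAreaRect(q.astype(np.float32)); print("block",len(q),np.round(r[0],4),np.round(r[1],4),round(r[2],1))
    return w
E
python3 - <<'E'
from h import *
go((.487,.355,.18),160); f=grab("wrist"); np.savez("pics/w11.npz",**f); save(f,"w11.png"); w=tagpose(f)
m=(np.hypot(w[...,0]-.487,w[...,1]-.355)<.13)&(w[...,2]>.007)&(w[...,2]<.016)
q=w[m][:,:2]; r=cv2.minAreaRect(q.astype(np.float32)); print("hook",len(q),r)
E
```

```text
go [0.36 0.1  0.41] yaw -0.2 | now [0.49   0.3528 0.1841] xang 159.76 tilt [ 0.001 -0.   ] F [-0.4 -0.3  0.2] w 0.0511 t 46.0
block 1077 [0.4871 0.3568] [0.0258 0.0558] 67.8
hook 818 ((0.5328918695449829, 0.38606658577919006), (0.12679675221443176, 0.12091126292943954), 68.8780288696289)
```

View pics/w11.png

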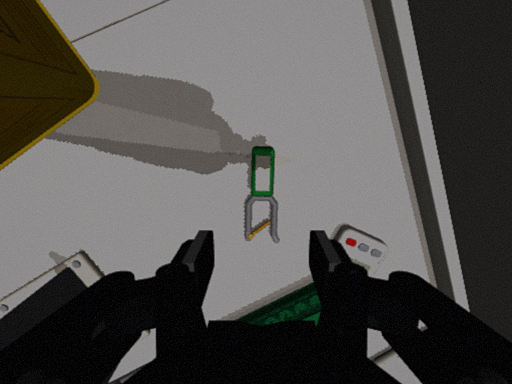

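The tag is at (262,172) with its hook pointing down the image, and the gate is visible at (258,228). I descend to grasp the block.

send_rows(
  steps=[
    {"dx":0.36,"dy":0.14,"dz":3,"yaw":2,"gripper":0.6},
    {"dx":0.36,"dy":0.14,"dz":6,"yaw":2,"gripper":0.6},
    {"dx":0.36,"dy":0.14,"dz":9,"yaw":2,"gripper":0.6},
    {"dx":0.36,"dy":0.14,"dz":12,"yaw":2,"gripper":0.6},
    {"dx":0.36,"dy":0.14,"dz":14,"yaw":2,"gripper":0.6},
  ],
)

```text
clock: 46.72
tcp_pos: [0.487, 0.3555, 0.0433]
orientation: [0.605, 3.082, -0.0]
contact_force: [-0.3, -0.1, -0.3]
grip_width: 0.051
gripper_force: 0.0
```

send_rows(
  steps=[
    {"dx":0,"dy":0,"dz":0,"yaw":0,"gripper":0.6},
    {"dx":0,"dy":0,"dz":0,"yaw":0,"gripper":0.6},
  ],
)

```text
clock: 46.98
tcp_pos: [0.487, 0.3568, 0.045]
orientation: [0.603, 3.082, 0.002]
contact_force: [0.2, 0.3, 1.0]
grip_width: 0.0513
gripper_force: 0.0
```

```bash
python3 - <<'E'
from h import *
f=grab("wrist"); tagpose(f); go((.4871,.3554,-.01),157.8)
o=status.get_obs(); R=Ro.from_rotvec(o["orientation"]).as_matrix(); t=(cloud(f)-o["tcp_pos"])@R*1000
q=t[(abs(t[...,0])<14)&(abs(t[...,1])>20)&(abs(t[...,1])<32)&(t[...,2]<5)]; print("tip",np.round(np.percentile(q,[1,99,100],axis=0)).tolist())
E
```

```text
block 3028 [0.4862 0.3567] [0.0257 0.0549] 68.8
go [-0.05 -0.15  5.52] yaw 0.1 | now [0.4871 0.3569 0.0452] xang 157.86 tilt [0.002 0.001] F [-0.7 -0.7  0.2] w 0.0512 t 47.0
tip [[-11.0, -31.0, -108.0], [12.0, 32.0, -19.0], [14.0, 32.0, -17.0]]
```

send_rows(
  steps=[
    {"dx":0,"dy":-0.1,"dz":2,"yaw":0,"gripper":0.6},
    {"dx":0,"dy":-0.1,"dz":4,"yaw":0,"gripper":0.6},
    {"dx":0,"dy":-0.1,"dz":5.1,"yaw":0,"gripper":0.6},
    {"dx":0,"dy":-0.1,"dz":5.3,"yaw":0,"gripper":0.6},
    {"dx":0,"dy":-0.1,"dz":5.3,"yaw":0,"gripper":0.25},
  ],
)

```text
clock: 47.65
tcp_pos: [0.4859, 0.3555, -0.0092]
orientation: [-0.602, -3.083, -0.0]
contact_force: [-0.1, -0.6, 1.3]
grip_width: 0.0343
gripper_force: 0.0
```

send_rows(
  steps=[
    {"dx":0,"dy":0,"dz":0,"yaw":0,"gripper":0.25},
    {"dx":0,"dy":0,"dz":0,"yaw":0,"gripper":0.25},
    {"dx":0,"dy":0,"dz":0,"yaw":0,"gripper":0.25},
    {"dx":0,"dy":0,"dz":0,"yaw":0,"gripper":0.25},
  ],
  force=60,
)

```text
clock: 48.15
tcp_pos: [0.4863, 0.3556, -0.0086]
orientation: [0.603, 3.083, 0.001]
contact_force: [-0.3, -0.6, 4.6]
grip_width: 0.0247
gripper_force: 59.4
```

```bash
python3 - <<'E'
from h import *
f=grab("wrist"); tagpose(f); go((.4871,.3554,-.01),157.8); print(status.get_obs()["gripper_force"])
E
```

```text
block 6062 [0.485  0.3549] [0.0478 0.0579] 44.4
go [-0.09  0.02  0.13] yaw 0.1 | now [ 0.4862  0.3556 -0.0087] xang 157.87 tilt [0.001 0.001] F [ 0.6 -0.6  5.9] w 0.0248 t 48.2
59.51421797275543
```

The tag is gripped. Next I lift it, turn to the rod's direction and stop about 4 cm short of it.

send_rows(
  steps=[
    {"dx":0,"dy":0,"dz":-3,"yaw":0,"gripper":0.25},
    {"dx":0,"dy":0,"dz":-6.5,"yaw":0,"gripper":0.25},
    {"dx":0,"dy":0,"dz":-10,"yaw":0,"gripper":0.25},
    {"dx":0,"dy":0,"dz":-13,"yaw":0,"gripper":0.25},
    {"dx":0,"dy":0,"dz":-13.7,"yaw":0,"gripper":0.25},
  ],
)

```text
clock: 48.82
tcp_pos: [0.4866, 0.3558, 0.1293]
orientation: [0.603, 3.081, 0.003]
contact_force: [-0.3, 0.1, -1.7]
grip_width: 0.0252
gripper_force: 59.0
```

send_rows(
  steps=[
    {"dx":-2,"dy":0.5,"dz":0,"yaw":10,"gripper":0.25},
    {"dx":-4,"dy":0.9,"dz":0,"yaw":20,"gripper":0.25},
    {"dx":-6,"dy":1.3,"dz":0,"yaw":30,"gripper":0.25},
    {"dx":-8,"dy":1.8,"dz":0,"yaw":40,"gripper":0.25},
    {"dx":-9.9,"dy":2.2,"dz":0,"yaw":50,"gripper":0.25},
  ],
)

```text
clock: 49.45
tcp_pos: [0.5859, 0.3374, 0.1257]
orientation: [-1.856, -2.534, 0.004]
contact_force: [-0.1, -0.4, -1.1]
grip_width: 0.0247
gripper_force: 59.0
```

send_rows(
  steps=[
    {"dx":0,"dy":0,"dz":0,"yaw":7,"gripper":0.25},
    {"dx":0,"dy":0,"dz":0,"yaw":7,"gripper":0.25},
    {"dx":0,"dy":0,"dz":0,"yaw":7,"gripper":0.25},
    {"dx":0,"dy":0,"dz":0,"yaw":7,"gripper":0.25},
  ],
)

```text
clock: 49.95
tcp_pos: [0.5855, 0.3383, 0.1274]
orientation: [-1.999, -2.424, 0.001]
contact_force: [0.7, -0.4, 0.5]
grip_width: 0.025
gripper_force: 59.0
```

```bash
python3 - <<'E'
from h import *
go((.5864,.3085,.128),100.8); f=grab("wrist"); np.savez("pics/w12.npz",**f); save(f,"w12.png")
o=status.get_obs(); R=Ro.from_rotvec(o["orientation"]).as_matrix(); w=cloud(f); t=(w-o["tcp_pos"])@R*1000
# block top and hook in tool frame (x back); bar
zt=o["tcp_pos"][2]+.0087
for n,lo,hi in (("hook",.010,.018),("blocktop",.023,.033)):
    m=(w[...,2]>zt+lo)&(w[...,2]<zt+hi)&(abs(t[...,1])<40)&(t[...,0]<60)&(t[...,0]>-110); q=t[m]; 
    if len(q)>5: print(n,len(q),np.round(np.percentile(q,[1,50,99],axis=0),1).tolist())
m=(w[...,2]>.17)&(w[...,2]<.187)&(abs(t[...,1])<40)&(t[...,0]<-60); q=t[m]; print("bar",len(q),np.round(np.percentile(q,[1,50,99],axis=0),1).tolist() if len(q) else 0)
E
```

```text
go [-2.95 -0.48 -0.06] yaw 0.2 | now [0.5855 0.3383 0.1274] xang 100.98 tilt [-0.001 -0.   ] F [ 0.7 -0.4  0.5] w 0.025 t 50.0
hook 772 [[-44.4, -23.2, -26.6], [7.5, 0.9, -21.2], [29.0, 25.7, -18.9]]
blocktop 6192 [[-24.6, -21.8, -40.8], [7.1, 1.2, -37.3], [28.5, 24.4, -32.4]]
bar 0 0
```

send_rows(
  steps=[
    {"dx":-1,"dy":-0.25,"dz":0,"yaw":0,"gripper":0.25},
    {"dx":-2,"dy":-0.5,"dz":0,"yaw":0,"gripper":0.25},
    {"dx":-2.5,"dy":-0.5,"dz":0,"yaw":0,"gripper":0.25},
    {"dx":-2.5,"dy":-0.5,"dz":0,"yaw":0,"gripper":0.25},
    {"dx":-2.5,"dy":-0.5,"dz":0,"yaw":0,"gripper":0.25},
  ],
)

```text
clock: 50.62
tcp_pos: [0.5857, 0.3132, 0.1279]
orientation: [-2.0, -2.422, -0.001]
contact_force: [0.8, -0.2, -1.0]
grip_width: 0.0248
gripper_force: 59.0
```

```bash
python3 - <<'E'
from h import *
go((.5976,.2495,.128),100.9)
o=status.get_obs(); R=Ro.from_rotvec(o["orientation"]).as_matrix()
for n in ("top","side"):
    f=grab(n); w=cloud(f); t=(w-o["tcp_pos"])@R*1000; save(f,n+"_pre.png"); z=w[...,2]
    m=(z>.13)&(z<.165)&(t[...,0]<-30)&(t[...,0]>-97)&(abs(t[...,1])<30); q=t[m]; print(n,"hook",len(q),np.round(np.percentile(q,[0,50,100],axis=0),1).tolist() if len(q) else 0)
    for a in range(-100,-30,10):
        k=q[(q[:,0]>=a)&(q[:,0]<a+10)]; 
        if len(k): print("  x",a,np.round(np.sort(k[:,1])).tolist()[:12],np.round(np.median(z[m][(q[:,0]>=a)&(q[:,0]<a+10)]),3))
    m=(z>.168)&(z<.19)&(t[...,0]<-85)&(t[...,0]>-200)&(abs(t[...,1])<35); q=t[m]; print("bar",len(q),np.round(np.percentile(q,[0,50,100],axis=0),1).tolist() if len(q) else 0)
    for a in range(-200,-85,15):
        k=q[(q[:,0]>=a)&(q[:,0]<a+15)]; 
        if len(k): print("  x",a,np.round(np.percentile(k[:,1],[0,50,100]),1))
E
```

```text
go [-6.48 -0.03 -0.01] yaw -0.0 | now [0.5857 0.3132 0.1279] xang 100.89 tilt [0. 0.] F [ 0.8 -0.2 -1. ] w 0.0248 t 50.6
top hook 146 [[-94.6, -22.5, -28.2], [-63.6, -3.3, -20.6], [-30.1, 20.4, -13.1]]
  x -100 [-21.0, -17.0, 14.0, 16.0, 17.0, 19.0, 19.0] 0.148
  x -90 [-22.0, -22.0, -21.0, -20.0, -19.0, -18.0, -17.0, -16.0, -16.0, -14.0, -13.0, -13.0] 0.149
  x -80 [-22.0, -21.0, -20.0, -20.0, -18.0, -17.0, -16.0, -14.0, -11.0, -8.0, -5.0, -5.0] 0.148
  x -70 [-22.0, -21.0, -20.0, -20.0, -19.0, -19.0, -17.0, -17.0, -16.0, -15.0, 3.0, 6.0] 0.149
  x -60 [-22.0, -22.0, -21.0, -19.0, -18.0, -18.0, -17.0, -16.0, -15.0, 9.0, 10.0, 11.0] 0.149
  x -50 [-23.0, -22.0, -21.0, -20.0, -19.0, -18.0, -17.0, -16.0, -16.0, -12.0, -4.0, 6.0] 0.149
  x -40 [-18.0, -18.0, -16.0, -14.0, -12.0, -12.0, -11.0, -9.0, -8.0, -8.0, -6.0, -6.0] 0.148
bar 82 [[-198.3, -7.1, -56.4], [-154.6, -3.4, -51.8], [-111.5, 1.1, -44.9]]
  x -200 [-7.  -3.8 -0.2]
  x -185 [-6.5 -3.5  0.5]
  x -170 [-6.8 -3.5  0.4]
  x -155 [-7.  -3.6  1.1]
  x -140 [-7.1 -3.1  0.5]
  x -125 [-7.  -3.1  0.2]
side hook 46 [[-95.2, -17.9, -36.3], [-58.5, -2.7, -24.1], [-30.1, 20.0, -19.5]]
  x -100 [-13.0, 19.0] 0.151
  x -90 [-18.0, -17.0, -13.0, -13.0, -8.0, -2.0] 0.151
  x -80 [-17.0, -17.0, -16.0, -12.0, -5.0, 1.0, 5.0, 7.0, 14.0, 16.0] 0.151
  x -70 [-15.0, 13.0, 13.0, 17.0] 0.152
  x -60 [-16.0, -15.0, -14.0, -14.0, 13.0, 17.0] 0.153
  x -50 [-17.0, -16.0, -11.0, -2.0, 1.0, 3.0, 6.0, 7.0, 11.0, 12.0, 17.0] 0.154
  x -40 [-10.0, -5.0, -4.0, -3.0, 3.0, 8.0, 20.0] 0.152
bar 35 [[-195.8, -4.4, -60.4], [-159.3, -0.0, -55.0], [-113.9, 4.5, -41.7]]
  x -200 [-1.8  3.2  4.5]
  x -185 [-2.5 -0.9  4.5]
  x -170 [-4.3 -0.   2.4]
  x -155 [-4.4 -0.2  1.1]
  x -140 [-2.1 -0.8  0.3]
  x -125 [-1.2  0.5  4.3]
```

Hook and bar are aligned to within 2 mm, and the hook is level at the right height. Pushing on.

send_rows(
  steps=[
    {"dx":-1,"dy":-0.1,"dz":0,"yaw":0,"gripper":0.25},
    {"dx":-2,"dy":-0.1,"dz":0,"yaw":0,"gripper":0.25},
    {"dx":-2.8,"dy":-0.1,"dz":0,"yaw":0,"gripper":0.25},
    {"dx":-3.5,"dy":-0.1,"dz":0,"yaw":0,"gripper":0.25},
    {"dx":-4,"dy":-0.1,"dz":0,"yaw":0,"gripper":0.25},
  ],
  force=80,
)

```text
clock: 51.35
tcp_pos: [0.5917, 0.2739, 0.1279]
orientation: [-2.0, -2.421, -0.001]
contact_force: [-2.4, 3.1, -1.2]
grip_width: 0.0244
gripper_force: 81.6
```

send_rows(
  steps=[
    {"dx":-0.5,"dy":0,"dz":0,"yaw":0,"gripper":0.25},
    {"dx":-1,"dy":0,"dz":0,"yaw":0,"gripper":0.25},
    {"dx":-1.5,"dy":0,"dz":0,"yaw":0,"gripper":0.25},
  ],
)

```text
clock: 51.72
tcp_pos: [0.5951, 0.2581, 0.1277]
orientation: [2.001, 2.422, -0.001]
contact_force: [-2.7, 1.4, -1.2]
grip_width: 0.0247
gripper_force: 81.6
```

send_rows(
  steps=[
    {"dx":-0.4,"dy":0,"dz":0,"yaw":0,"gripper":0.25},
    {"dx":-0.8,"dy":0,"dz":0,"yaw":0,"gripper":0.25},
    {"dx":-1.2,"dy":0,"dz":0,"yaw":0,"gripper":0.25},
    {"dx":-1.3,"dy":0,"dz":0,"yaw":0,"gripper":0.25},
  ],
)

```text
clock: 52.22
tcp_pos: [0.5981, 0.2453, 0.1279]
orientation: [2.001, 2.421, 0.0]
contact_force: [0.3, 0.5, -0.4]
grip_width: 0.0243
gripper_force: 81.6
```

```bash
python3 - <<'E'
from h import *
go((.5976,.2495,.128),100.9)
o=status.get_obs(); R=Ro.from_rotvec(o["orientation"]).as_matrix()
f=grab("top"); w=cloud(f); t=(w-o["tcp_pos"])@R*1000; save(f,"top_in.png"); z=w[...,2]
m=(z>.168)&(z<.19)&(t[...,0]<-30)&(t[...,0]>-150)&(abs(t[...,1])<35); q=t[m]; print("bar",len(q),np.round(np.percentile(q,[0,50,100],axis=0),1).tolist())
c=f["color"].astype(int); b=(c[...,0]>c[...,2]+35)&(c[...,0]>90)&(abs(t[...,0]+70)<40)&(abs(t[...,1])<30)&(z>.12); print("gate px",np.round(t[b]).tolist())
m=(z>.135)&(z<.158)&(t[...,0]<-25)&(t[...,0]>-97)&(abs(t[...,1])<28); q=t[m]; print("hook",np.round(np.percentile(q,[0,50,100],axis=0),1).tolist())
E
```

```text
go [ 0.42  0.03 -0.01] yaw -0.1 | now [0.5981 0.2453 0.1279] xang 100.84 tilt [ 0.001 -0.   ] F [ 0.3  0.5 -0.4] w 0.0243 t 52.2
bar 114 [[-147.6, -11.0, -57.1], [-102.1, -2.8, -52.2], [-42.4, 4.5, -45.1]]
gate px [[-78.0, -7.0, -17.0], [-82.0, -8.0, -23.0], [-81.0, -11.0, -19.0], [-84.0, -11.0, -18.0], [-84.0, -14.0, -20.0]]
hook [[-93.0, -22.3, -25.3], [-58.8, -5.4, -19.8], [-26.5, 19.0, -13.4]]
```

Insertion force peaked at about 4 N and then fell away. The rod sits at about tag x 46 and the gate pixels lie on the shut slant. I lower the tag slightly, release and rise.

send_rows(
  steps=[
    {"dx":0,"dy":0,"dz":0.4,"yaw":0,"gripper":0.25},
    {"dx":0,"dy":0,"dz":0.8,"yaw":0,"gripper":0.25},
    {"dx":0,"dy":0,"dz":1.2,"yaw":0,"gripper":0.25},
    {"dx":0,"dy":0,"dz":1.2,"yaw":0,"gripper":0.25},
  ],
)

```text
clock: 52.78
tcp_pos: [0.5972, 0.2458, 0.1152]
orientation: [-2.0, -2.422, 0.001]
contact_force: [-0.5, 0.1, -1.0]
grip_width: 0.0246
gripper_force: 81.6
```

send_rows(
  steps=[
    {"dx":0,"dy":0,"dz":0,"yaw":0,"gripper":0.35},
    {"dx":0,"dy":0,"dz":0,"yaw":0,"gripper":0.45},
    {"dx":0,"dy":0,"dz":0,"yaw":0,"gripper":0.6},
    {"dx":0,"dy":0,"dz":0,"yaw":0,"gripper":0.7},
    {"dx":0,"dy":0,"dz":0,"yaw":0,"gripper":0.7},
  ],
)

```text
clock: 53.4
tcp_pos: [0.5976, 0.2459, 0.1159]
orientation: [2.001, 2.422, 0.0]
contact_force: [0.9, 0.9, 0.3]
grip_width: 0.0601
gripper_force: 0.0
```

send_rows(
  steps=[
    {"dx":0,"dy":0,"dz":-2,"yaw":0,"gripper":0.7},
    {"dx":0,"dy":0,"dz":-5,"yaw":0,"gripper":0.7},
    {"dx":0,"dy":0,"dz":-9,"yaw":0,"gripper":0.7},
    {"dx":3,"dy":0,"dz":-12,"yaw":0,"gripper":0.7},
    {"dx":7,"dy":0,"dz":-12,"yaw":0,"gripper":0.7},
  ],
)

```text
clock: 54.02
tcp_pos: [0.5865, 0.3154, 0.241]
orientation: [2.002, 2.417, 0.01]
contact_force: [0.2, -0.4, -0.4]
grip_width: 0.0602
gripper_force: 0.0
```

send_rows(
  steps=[
    {"dx":3,"dy":0,"dz":0,"yaw":0,"gripper":0.7},
    {"dx":3,"dy":0,"dz":0,"yaw":0,"gripper":0.7},
    {"dx":3,"dy":0,"dz":0,"yaw":0,"gripper":0.7},
    {"dx":3,"dy":0,"dz":0,"yaw":0,"gripper":0.7},
    {"dx":3,"dy":0,"dz":0,"yaw":0,"gripper":0.7},
  ],
)

```text
clock: 54.65
tcp_pos: [0.5793, 0.3429, 0.2359]
orientation: [2.003, 2.42, -0.0]
contact_force: [-0.5, 0.7, 0.2]
grip_width: 0.0595
gripper_force: 0.0
```

```bash
python3 - <<'E'
from h import *
go((.5976,.2495,.128),100.9)
s=grab("side"); f=grab("top"); wr=grab("wrist")
ws=cloud(s); c=s["color"].astype(int)
w=cloud(wr); z=w[...,2]; m=(z>.172)&(z<.186)&(w[...,0]>.56)&(w[...,0]<.68)&(w[...,1]>.13)&(w[...,1]<.25); p=w[m][:,:2]
if len(p)>9: print("bar dir",len(p),(lambda v:np.degrees(np.arctan2(v[1],v[0])))(cv2.fitLine(p.astype(np.float32),cv2.DIST_HUBER,0,.01,.01).ravel()))
a=cv2.resize(s["color"][120:225,200:305,::-1],(400,400),interpolation=3); b=cv2.resize(wr["color"][:,:,::-1],(400,400))
cv2.imwrite("pics/fin.png",np.hstack([a,b]))
E
```

```text
go [-9.52  0.05 10.79] yaw -0.1 | now [0.5793 0.3429 0.2359] xang 100.78 tilt [ 0. -0.] F [-0.5  0.7  0.2] w 0.0595 t 54.6
```

View pics/fin.png

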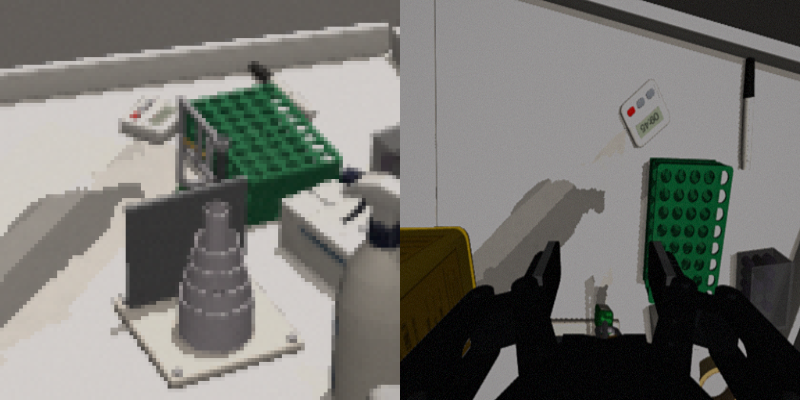

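The stack is neatly nested at (215,280), and the bracket is out at (200,140). The tag's green appears by the rod in the wrist view at (604,318). I confirm the numbers before handing in.

```bash
python3 - <<'E'
from h import *
for n in ("wrist","side","top"):
    f=grab(n); w=cloud(f); c=f["color"].astype(int); g=(c[...,1]>c[...,0]+20)&(c[...,1]>c[...,2]+12)&(np.hypot(w[...,0]-.597,w[...,1]-.23)<.07)
    q=w[g]; print(n,"green",len(q),np.round(np.percentile(q,[5,50,95],axis=0),3).tolist() if len(q) else 0)
    b=(c[...,0]>c[...,2]+30)&(np.hypot(w[...,0]-.605,w[...,1]-.2)<.06)&(w[...,2]>.09); print("   brass",np.round(w[b],3).tolist()[:8])
    z=w[...,2]; m=(z>.165)&(z<.19)&(w[...,0]>.56)&(w[...,0]<.68)&(w[...,1]>.125)&(w[...,1]<.24); p=w[m][:,:2]
    if len(p)>9: v=cv2.fitLine(p.astype(np.float32),cv2.DIST_HUBER,0,.01,.01).ravel(); print("   bar dir",len(p),np.degrees(np.arctan2(v[1],v[0])))
    m=(np.hypot(w[...,0]-.597,w[...,1]-.02)<.045)&(z>.05); print("   stack top",np.nanpercentile(z[m],99) if m.any() else None)
E
```

```text
wrist green 262 [[0.601, 0.171, 0.068], [0.612, 0.18, 0.077], [0.624, 0.187, 0.081]]
   brass [[0.628, 0.188, 0.117], [0.628, 0.19, 0.118], [0.622, 0.19, 0.122], [0.624, 0.19, 0.121], [0.625, 0.189, 0.12], [0.626, 0.188, 0.118], [0.628, 0.188, 0.118], [0.617, 0.192, 0.126]]
   stack top None
side green 1 [[0.602, 0.178, 0.084], [0.602, 0.178, 0.084], [0.602, 0.178, 0.084]]
   brass [[0.606, 0.18, 0.145], [0.605, 0.175, 0.144], [0.615, 0.198, 0.128], [0.616, 0.184, 0.136], [0.617, 0.19, 0.128], [0.628, 0.182, 0.122]]
   bar dir 34 -80.6002
   stack top 0.16425268002723992
top green 34 [[0.592, 0.176, 0.053], [0.6, 0.182, 0.076], [0.608, 0.2, 0.122]]
   brass [[0.625, 0.19, 0.114], [0.625, 0.187, 0.11]]
   bar dir 75 -79.305214
   stack top 0.16139406189485944
```

```bash
python3 -c "
from bench import workorder; print(workorder.hand_in())"
```

```text
the job is handed in; nothing more can be done
None
```

I nested beakers b, c, d and f fully home in the large one (e was absent), swung the bracket out to its stop, left the tag hanging on the bracket with its gate reading shut, and handed the job in with no verdict returned.

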